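# Book in a refill and hold the doser's sprung shutter half open

## Task

Pick up the stick scanner, point its window squarely at the middle of the barcode label on the tilted carton from about 6 to 7 cm away and hold it steady there for a good second, then stand it back upright on its cork pad without dropping it and let it go. Then slide the sprung shutter on top of the bean doser to half of its travel and finish while still holding it there with the gripper, so that a colleague can top up. Leave the other things on the counter as they are.

Things in the scene. Friction and masses are not known exactly. Their poses are not given: they have to be found in the camera images.
- scanner: Loose stick scanner, 130 mm tall, about 0.16 kg, standing upright with its window down. Round white reading head at the bottom, 48 mm diameter, 30 mm high, narrowing by 42 mm height to a round grey handle of 30 mm diameter that runs up to the top. Origin: centre of its underside, which is the window; z axis: along the handle, away from the window, so it looks along its -z. Grip the handle about 95 mm above the underside.
- pad: Square cork pad on the counter, fixed, 100 x 100 mm, 4 mm thick; the scanner starts standing on it and goes back to it, its middle within 30 mm of the pad's middle. Origin: centre of the pad's underside.
- label: White paper label with black bars, 50 x 70 mm, flat on the upper face of a cardboard carton (120 x 110 x 40 mm) that lies tilted 25 degrees in a fixed plywood stand (about 140 x 110 mm on the counter, its highest edge about 100 mm up). The label leans towards the robot's side. Origin: the label's middle; z axis: out of the paper; x runs up the slope, y along the bars' row (70 mm).
- doser: Fixed bean doser, a grey painted metal box 140 (x) x 190 (y) x 110 mm high, with a dark filling opening (60 x 70 mm) in its top covered by the shutter, which runs between two rails 9 mm high (one each side, 84 mm apart, along y; highest part other than the shutter and its tab: 119 mm up). Origin: centre of its underside; z up; the shutter opens along its +y axis. Three dark marks beside the -x rail show where the tab's middle stands when shut, half open and fully open.
- shutter_grip (a point): Point in the middle of the shutter's upright black tab, 25 mm above the shutter plate and 20 mm below the tab's top, 139 mm above the counter. The tab is 14 mm thick along the doser's y (pinch it along y), 40 mm wide along the doser's x and 45 mm tall; it stands free on the flat 4 mm steel plate, 74 mm wide between the rails.
- shutter (a joint): Shutter slide, m: 0 shut (where its spring returns it when let go), 0.070 fully open; half travel is 0.035. The spring pulls it shut with about 3 N when shut, 8 N at half and 14 N fully open.
- foil_stack: Bystander: stack of five foil-wrapped squares, 55 x 55 x 40 mm; leave it where it is (loose). Origin: centre of its underside.
- wrap_stack: Bystander: stack of six dark-wrapped squares, 55 x 55 x 48 mm; leave it where it is (loose). Origin: centre of its underside.
- sample: Bystander: two foil-wrapped squares, 55 x 55 x 16 mm; leave it where it is (loose). Origin: centre of its underside.
- cup: Bystander: white mug, 76 mm across, 70 mm tall; leave it where it is (loose). Origin: centre of its underside.
- jar: Bystander: amber glass jar, 64 mm across, 85 mm tall; leave it where it is (loose). Origin: centre of its underside.
- tape: Bystander: roll of tape lying flat, 90 mm across, 25 mm high; leave it where it is (loose). Origin: centre of its underside.
- scraper: Bystander: spatula lying flat, 280 mm long, out at the robot's right; leave it where it is (loose). Origin: centre of its underside.
Not all that is in view belongs to the job. There is more than one size of the scanner; the job needs the middle-sized. Several things have the shape of the pad; the one meant has the colours described above.

How it is judged:
By the outcome, as a careful person would: the job done as asked, in the order asked, and still so for the second after the job is handed in, while the arm keeps its last pose, push and grip.
It also fails if it takes over 72 s, if anything falls off the work surface, if the arm or the gripper's body presses on something with over 40 N, if the wrist force passes 120 N, or if a joint passes its speed limit or range.

## Robot

A 7-joint arm with a two-finger parallel gripper is mounted at the origin on the work surface. World frame = base frame: x ahead of the robot, y to its left, z up, the work surface at z = 0. Lengths are in m, angles in rad, forces in N, time in s.
With the tool pointing down it reaches from about 0.4 to 0.85 m from the base axis. Payload 4.5 kg.
Tool frame: the origin (TCP) lies between the finger pads; the fingertips stand 25 mm ahead of it and the grasp point (between the pads) lies 6 mm ahead of it (r.tips_ahead is the distance from the TCP to the fingertips, in m); z points along the fingers, y is the direction in which the jaws open and shut (so a half turn about z gives the same grasp; the last joint's range is limited). The gripper opens to 88 mm and grips with 3 to 60 N. Pads are 18 mm wide; open, the fingers measure 123 mm over their backs; the gripper's body (75 mm by 187 mm) begins 45 mm behind the grasp point.
Start: joints at [-1.292, 0.689, -0.195, 1.565, 0.157, 0.902, -0.215], TCP at [0.151, 0.606, 0.264] pointing down, gripper open.
Joint ranges: [-3.01, 3.01], [-0.46, 2.08], [-1.47, 1.51], [0.13, 2.56], [-1, 4.14], [0.04, 2.09], [-2.66, 2.66]. Speed limits (rad/s): [2.57, 2.57, 3.14, 3.14, 3.14, 3.14, 3.14].

## Interface

Orientations are given as a unit quaternion [x, y, z, w].
In Python, from plant import r, imaging gives the robot as it stands.
- The arm moves only by the tool send_rows, never from a script. Its argument "moves" is one flat list of numbers, 6 for each row, row after row: the shift along the tool's x, y, z in m, then the turn, a rotation vector about the tool's x, y, z in degrees. A call has exactly 5 rows; each row is the pose to reach, as a shift and turn from the pose measured when the call began, along the tool's axes at that moment; what a row does not reach only later rows make up. A row lasts 1/12 s, in which the tool goes at most 41.7 mm and 7.16 degrees, less where a joint would pass 70% of its speed; a pose out of reach is approached as far as the arm can. A call with a gripper value outside its range is refused whole. "claw" is the closure, from -1 (fully open) to 1 (shut), so that 0 is half open, set as the call begins (left out, the last holds). The fingers move at their own pace and stop on an object; "grip_force" is the grip in N (left out, the last holds). Time passes only in rows, so rows that repeat a pose let the fingers close, or fill a call up. It gives the time, the measured TCP pose, the force and the opening at its end, in the units of the state.
- r.get_state(): the state, without advancing time (a new reading comes with each control period).
- imaging.snapshot(name): name is "scene" or "top" or "wrist"; returns a dict with "image" (384x512x3 uint8, red, green, blue), "depth" (384x512 float32, m along the optical axis (not along the pixel's ray), 0 where there is no reading), "mtx" (3x3 intrinsics, pixels), "rvec" (rotation vector, rad) and "tvec" (3), from world to camera coordinates, as OpenCV has them. Camera axes: x right, y down, z forward; pixel columns grow to the right and rows downward; lengths in m; the calibration is good to about 2 mm. A picture is of the moment at which its call begins.
- r.finish_job(): hands the job in, once; it reports no verdict.
Trained networks look in a picture, given as the dict that the camera call returned (one of the last four; its "shot" number tells which), for a name from the list of things; names that differ only in an ending like _2 or _b are one class to them, and where a whole thing is asked for, a point or a joint stands for the part that bears it (a point fixed in the world has none). Each returns a list of dicts, best first, with "score" (0 to 1); they miss things now and then, are a little off and sometimes report something else, mostly with a low value. They report only what shows in the picture. A call takes as long as a camera call. They do not tell look-alikes from the thing itself.
- imaging.look_for(query, picture): "box" ([centre column, centre row, width, height] as shares, 0 to 1, of the picture: columns of its width, rows of its height, round what is visible of it).
- imaging.silhouettes(query, picture): "pixels" (384x512 bool, what is visible of it) and "box" ([centre column, centre row, width, height] as shares, 0 to 1, of the picture: columns of its width, rows of its height, round what is visible of it).
- imaging.pinpoint(query, picture): "point" ([column, row] as shares, 0 to 1, of the picture: columns of its width, rows of its height: a listed point, or the origin of a listed thing).
The state is a dict: "clock": time; "q": joint angles; "qd": joint speeds; "joint_torque": joint torques, N m; "tool_pos": TCP position; "eef_rot": TCP orientation; "contact_force": force on the tool from outside, world axes, zero at the start; "moment": the same for the moment, N m; "opening": opening from 0.0 (shut) to 1.0 (fully open).
Only numpy, scipy, OpenCV 4.12 (cv2) and the standard library are available. Lean on these libraries where they do the work, as an engineer would, in place of code of your own. Each camera call takes 0.05 s, during which the arm holds its last target.

## Working session

There is one attempt and no reset: what is moved stays moved. The work goes in short steps, Python scripts to look and compute and a tool call to move; the robot and the scene stay as the last step left them, time stands still between calls to the robot, and variables do not carry over. Pictures are saved under pics/ and viewed, and the job is handed in when it is done.

Besides the shell and the picture viewer there is one more tool, called after ">>>" by a JSON object that holds its "op" and its "data". send_rows: Moves the arm, as the interface text tells. Its arguments: {"type":"object","properties":{"moves":{"type":"array"},"claw":{"type":"number"},"grip_force":{"type":"number"}},"required":["moves"]}

```bash
ls; mkdir -p pics; python3 - <<'E'
from plant import r, imaging
import cv2, pickle
s=r.get_state(); print({k:s[k] for k in ('clock','tool_pos','eef_rot','opening','contact_force')}, r.tips_ahead)
for n in ('scene','top','wrist'):
    p=imaging.snapshot(n); pickle.dump(p,open(f'{n}0.pkl','wb'))
    cv2.imwrite(f'pics/{n}0.png',cv2.resize(p['image'][:,:,::-1],(800,600),interpolation=cv2.INTER_CUBIC))
E
```

```text
pics
{'clock': 0.0, 'tool_pos': array([0.15137294, 0.60578563, 0.26291154]), 'eef_rot': array([ 1.22041956e-01,  9.92524522e-01, -9.12220744e-04, -3.93519407e-05]), 'opening': 0.999174370195279, 'contact_force': array([0.16530267, 0.55777244, 0.20788759])} 0.025
```

View pics/scene0.png

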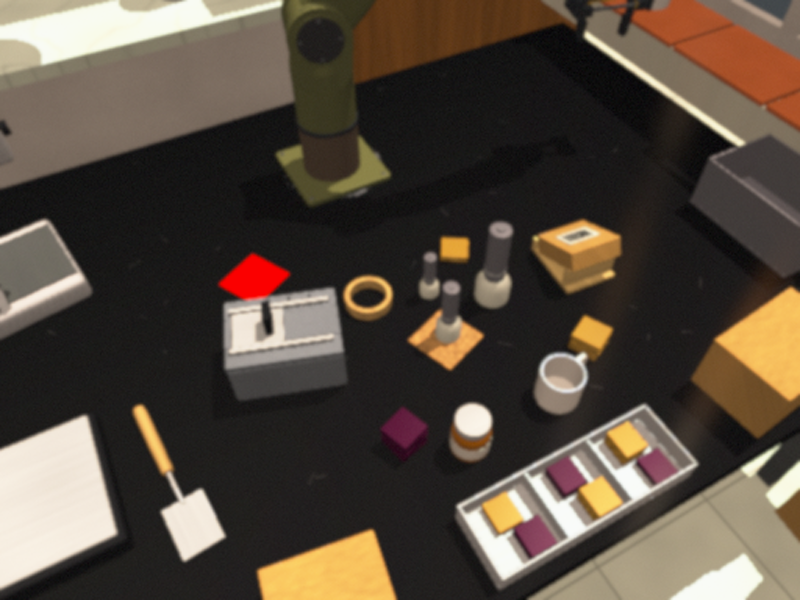

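View pics/top0.png

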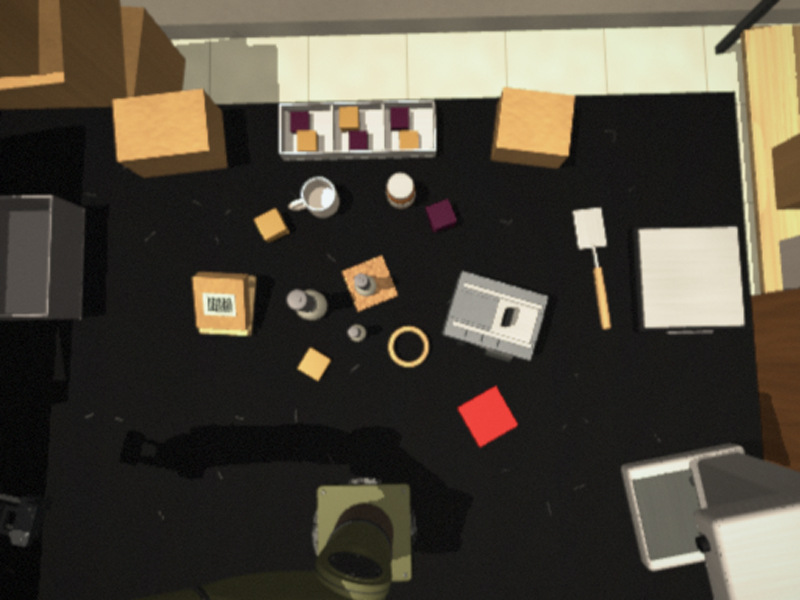

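View pics/wrist0.png

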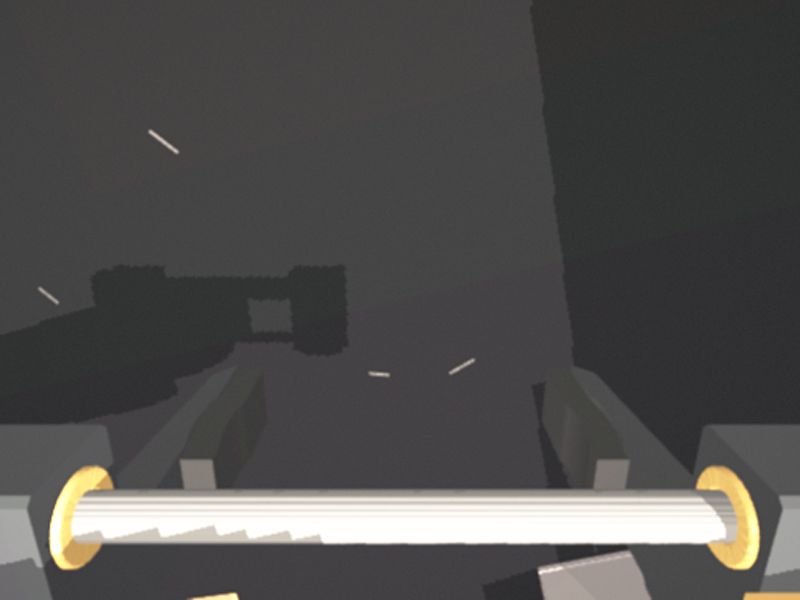

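The top view shows three scanners at 800x600 pixels: large (307,303), middle (365,283) on the cork pad, and small (357,333). The red square at (488,416) only looks like the pad. Next I'll measure heights to confirm which scanner is the middle one.

```bash
cat > h.py <<'E'
import numpy as np, cv2, pickle
from scipy.spatial.transform import Rotation as R
def cloud(p):
    K=p['mtx'];d=p['depth'];h,w=d.shape
    u,v=np.meshgrid(np.arange(w),np.arange(h))
    c=np.stack([(u-K[0,2])/K[0,0]*d,(v-K[1,2])/K[1,1]*d,d],-1)
    Rm=R.from_rotvec(np.ravel(p['rvec'])).as_matrix()
    W=(c-np.ravel(p['tvec']))@Rm
    W[d<=0]=np.nan
    return W
def proj(p,X):
    return cv2.projectPoints(np.asarray(X,float).reshape(-1,3),np.ravel(p['rvec']),np.ravel(p['tvec']),p['mtx'],None)[0].reshape(-1,2)
E
python3 - <<'E'
from h import *
from plant import imaging
for n in ('top','scene'):
    p=imaging.snapshot(n); pickle.dump(p,open(f'{n}1.pkl','wb'))
    W=cloud(p)
    print(n, 'cam', -R.from_rotvec(np.ravel(p['rvec'])).as_matrix().T@np.ravel(p['tvec']), p['mtx'][0,0])
    for q in ('scanner','pad','label','doser','shutter_grip','shutter','foil_stack','wrap_stack','sample','cup','jar','tape'):
        for f in imaging.silhouettes(q,p)[:4]:
            m=f['pixels']; w=W[m]; w=w[~np.isnan(w[:,0])]
            if len(w)==0: continue
            print(q,round(f['score'],2),(np.array(f['box'][:2])*[512,384]).round(),m.sum(),'lo',np.percentile(w,2,0).round(3),'hi',np.percentile(w,98,0).round(3),'zmax',w[:,2].max().round(3))
    for q in ('scanner','label','shutter_grip','pad','doser'):
        print('pt',q,[(round(f['score'],2),(np.array(f['point'])*[512,384]).round(1)) for f in imaging.pinpoint(q,p)[:3]])
im=pickle.load(open('top1.pkl','rb'))['image'][:,:,::-1]
cv2.imwrite('pics/crop1.png',cv2.resize(im[150:250,110:360],(800,320),interpolation=cv2.INTER_CUBIC))
im=p['image'][:,:,::-1]
cv2.imwrite('pics/crop2.png',cv2.resize(im[130:260,130:410],(800,371),interpolation=cv2.INTER_CUBIC))
E
```

```text
top cam [ 0.41234904 -0.12093163  1.28846775] 357.28388199140255
scanner 0.65 [235. 182.] 121 lo [ 0.529 -0.033  0.034] hi [0.558 0.002 0.138] zmax 0.139
scanner 0.59 [196. 194.] 372 lo [0.477 0.08  0.014] hi [0.535 0.13  0.182] zmax 0.185
scanner 0.55 [228. 212.] 85 lo [ 0.427 -0.009  0.021] hi [0.456 0.018 0.103] zmax 0.104
pad 0.81 [236. 179.] 630 lo [ 0.5   -0.074 -0.001] hi [0.611 0.031 0.023] zmax 0.133
pad 0.56 [317. 267.] 781 lo [ 0.193 -0.337 -0.   ] hi [ 0.298 -0.231  0.01 ] zmax 0.013
label 0.66 [140. 195.] 294 lo [0.485 0.269 0.062] hi [0.532 0.337 0.085] zmax 0.089
doser 0.74 [318. 201.] 2707 lo [ 0.38  -0.39   0.001] hi [ 0.55  -0.198  0.155] zmax 0.166
doser 0.62 [263. 221.] 206 lo [ 0.366 -0.15  -0.001] hi [ 0.45  -0.061  0.031] zmax 0.033
shutter_grip 0.57 [329. 207.] 575 lo [ 0.416 -0.372  0.11 ] hi [ 0.498 -0.292  0.162] zmax 0.166
shutter 0.88 [329. 205.] 581 lo [ 0.419 -0.376  0.11 ] hi [ 0.498 -0.293  0.162] zmax 0.166
foil_stack 0.74 [173. 144.] 271 lo [0.66  0.168 0.001] hi [0.726 0.228 0.045] zmax 0.047
wrap_stack 0.75 [282. 139.] 288 lo [ 0.672 -0.216  0.004
[... 2344 characters left out ...]
ax 0.074
jar 0.85 [300. 278.] 803 lo [ 0.74  -0.128  0.006] hi [ 0.794 -0.074  0.087] zmax 0.088
tape 0.87 [235. 190.] 444 lo [ 0.37 -0.15  0.  ] hi [ 0.454 -0.067  0.028] zmax 0.03
tape 0.48 [114. 308.] 1464 lo [ 0.455 -0.565 -0.001] hi [ 0.718 -0.503  0.021] zmax 0.024
pt scanner [(0.86, array([311.9, 191. ])), (0.79, array([287.6, 211.7])), (0.73, array([273.8, 184.4]))]
pt label [(0.74, array([288.4, 162.3])), (0.68, array([369.8, 152.9])), (0.67, array([172. , 200.2]))]
pt shutter_grip [(0.73, array([173. , 203.2]))]
pt pad [(0.82, array([286.8, 218.2])), (0.63, array([164. , 181.8]))]
pt doser [(0.64, array([188.2, 232.2])), (0.54, array([299.3, 286.1])), (0.47, array([354.6, 254.1]))]
```

```bash
python3 -c "
from plant import r;print([a for a in dir(r) if a[0]!='_'])"
```

```text
['Unreachable', 'finish_job', 'get_state', 'tips_ahead']
```

View pics/crop1.png

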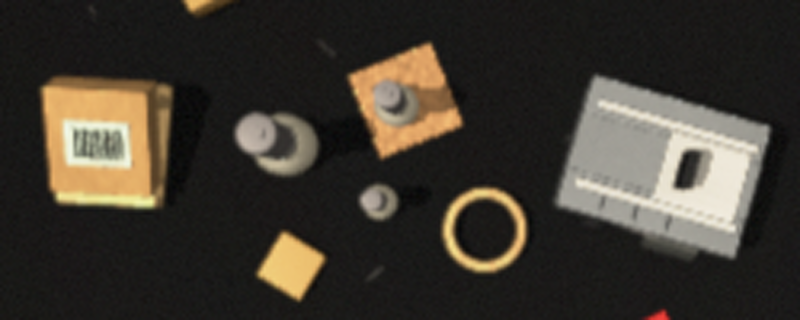

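View pics/crop2.png

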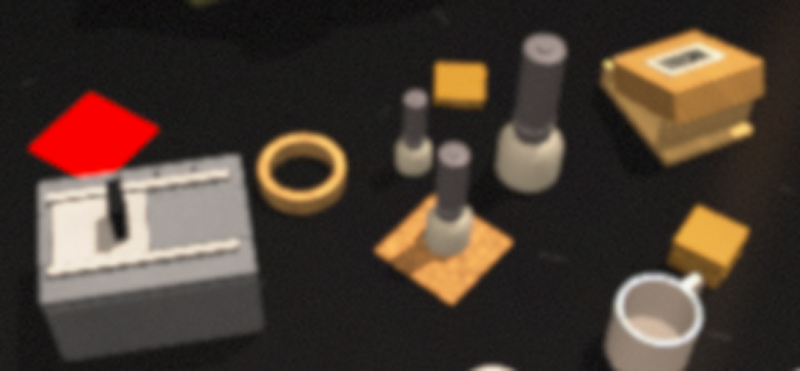

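The middle-sized scanner is the one on the cork pad: its top is at z≈0.134 (4 + 130 mm), while the others stand 0.10 and 0.18. The crop confirms it. Next come the precise fits.

```bash
python3 - <<'E'
from h import *
from scipy.optimize import least_squares
P={n:pickle.load(open(f'{n}1.pkl','rb')) for n in('top','scene')}
C={n:cloud(P[n]).reshape(-1,3) for n in P}
I={n:P[n]['image'].reshape(-1,3).astype(int) for n in P}
for n in P:
    W=C[n]; near=np.hypot(W[:,0]-.548,W[:,1]+.015)<.05
    for lo,hi,rad in((.05,.128,.015),(.008,.032,.024)):
        w=W[near&(W[:,2]>lo)&(W[:,2]<hi)]
        f=least_squares(lambda c:np.hypot(w[:,0]-c[0],w[:,1]-c[1])-rad,[.548,-.015],loss='soft_l1',f_scale=.002)
        print(n,'scanner side',lo,len(w),f.x.round(4))
    w=W[near&(W[:,2]>.128)]; print(n,'top disc',len(w),w.mean(0).round(4))
    # pad by colour
    col=I[n]; m=(np.hypot(W[:,0]-.556,W[:,1]+.02)<.09)&(W[:,2]<.012)&(col[:,0]>col[:,2]+40)
    w=W[m]; rc=cv2.minAreaRect((w[:,:2]*1000).astype(np.float32)); print('pad',m.sum(),rc, w[:,2].mean())
    # label white
    m=(abs(W[:,0]-.508)<.045)&(abs(W[:,1]-.303)<.045)&(W[:,2]>.05)
    w=W[m]; c=np.median(w,0); 
    for _ in range(3):
        u,s,vt=np.linalg.svd(w-w.mean(0)); nn=vt[2]*np.sign(vt[2][2]); d=(w-w.mean(0))@nn; w=w[abs(d)<.006]
    print('carton plane',len(w),nn.round(4),'tilt',np.degrees(np.arccos(nn[2])).round(2),'yaw',np.degrees(np.arctan2(nn[1],nn[0])).round(2),'pt',w.mean(0).round(4),'sd',d.std().round(4))
    mm=m&(col.min(1)>100)&(abs((W-w.mean(0))@nn)<.008)
    import sys
    lw=W[m]; lc=col[m]; white=(lc[:,2]>110)|((lc.max(1)<110))
    q=lw[white&(abs((lw-w.mean(0))@nn)<.01)]
    ex=np.array([-nn[0]*0,0,0]); ez=nn; ey=np.cross(ez,[0,0,1.]);ey=-ey/np.linalg.norm(ey); ey=np.cross([0,0,1.],-np.array([nn[0],nn[1],0])/np.hypot(nn[0],nn[1])); exx=np.cross(ey,ez)
    uv=np.stack([(q-w.mean(0))@exx,(q-w.mean(0))@ey],1)
    rc=cv2.minAreaRect((uv*1000).astype(np.float32)); print('label rect',len(q),rc,'centre',(w.mean(0)+exx*rc[0][0]/1e3+ey*rc[0][1]/1e3).round(4))
    # doser top
    m=(W[:,2]>.1)&(W[:,0]>.3)&(W[:,0]<.62)&(W[:,1]<-.15)&(W[:,1]>-.45)
    w=W[m]; rc=cv2.minAreaRect((w[:,:2]*1000).astype(np.float32)); print('doser top',m.sum(),rc)
    m=m&(W[:,2]>.145); w=W[m]; rc=cv2.minAreaRect((w[:,:2]*1000).astype(np.float32)); print('tab top',m.sum(),rc,w.mean(0).round(4))
E
```

```text
top scanner side 0.05 26 [ 0.5488 -0.0124]
top scanner side 0.008 40 [ 0.5501 -0.0123]
top top disc 65 [ 0.5477 -0.0128  0.1343]
pad 654 ((554.8982543945312, -20.454376220703125), (106.4430923461914, 104.26225280761719), 20.675073623657227) 0.004007573961936809
carton plane 692 [-0.4204  0.0307  0.9068] tilt 24.93 yaw 175.83 pt [0.5091 0.3028 0.0743] sd 0.0022
label rect 356 ((0.6796607971191406, 1.4038734436035156), (78.65095520019531, 68.36392974853516), 89.36416625976562) centre [0.5098 0.3042 0.0746]
doser top 2441 ((469.7347106933594, -294.7813415527344), (190.5704803466797, 139.96868896484375), 71.97648620605469)
tab top 62 ((463.55706787109375, -313.3268127441406), (14.510092735290527, 39.8242073059082), 72.46621704101562) [ 0.4633 -0.3123  0.1586]
scene scanner side 0.05 191 [ 0.5488 -0.0106]
scene scanner side 0.008 91 [ 0.549  -0.0106]
scene top disc 85 [ 0.5517 -0.012   0.133 ]
pad 847 ((553.1585693359375, -18.335418701171875), (109.36155700683594, 111.24372100830078), 20.76982879638672) 0.0028655213569414584
carton plane 382 [-0.4198  0.031   0.9071] tilt 24.9 yaw 175.78 pt [0.5106 0.3014 0.0737] sd 0.0011
label rect 213 ((-4.478260040283203, 4.881504058837891), (71.01860046386719, 81.40046691894531), 5.810848236083984) centre [0.5069 0.3066 0.0718]
doser top 3218 ((470.5412292480469, -292.6394348144531), (189.8115234375, 145.61032104492188), 72.1762466430664)
tab top 93 ((466.18035888671875, -312.0894775390625), (13.960308074951172, 40.253196716308594), 71.84164428710938) [ 0.4693 -0.3128  0.1565]
```

```bash
cat >> h.py <<'E'
def frame(y,z):
    z=np.array(z,float);z/=np.linalg.norm(z);y=np.array(y,float);y-=z*(y@z);y/=np.linalg.norm(y)
    return R.from_matrix(np.stack([np.cross(y,z),y,z],1))
def go(pos,rot):
    from plant import r
    s=r.get_state();R0=R.from_quat(s['eef_rot'])
    d=R0.inv().apply(np.array(pos)-s['tool_pos']); t=(R0.inv()*rot).as_rotvec(degrees=True)
    print('clock',round(s['clock'],2),'pos',s['tool_pos'].round(4),'q',s['q'].round(2),'op',round(s['opening'],3),'F',s['contact_force'].round(1))
    print('shift mm',(d*1e3).round(1),np.linalg.norm(d).round(3),'turn',t.round(2))
E
python3 - <<'E'
from h import *
go([.549,-.0115,.28],frame([1,0,0],[0,0,-1]))
E
```

```text
clock 1.95 pos [0.1514 0.6064 0.2637] q [-1.29  0.69 -0.19  1.57  0.16  0.9  -0.22] op 1.002 F [-1.  -0.1  0.5]
shift mm [-535.4 -503.2  -16.3] 0.735 turn [ 0.   -0.   75.98]
```

>>> {"op": "send_rows", "data": {"moves": [-0.015, -0.014, -0.001, 0, 0, 2, -0.042, -0.039, -0.002, 0, 0, 6, -0.071, -0.066, -0.003, 0, 0, 10, -0.1, -0.094, -0.004, 0, 0, 14, -0.13, -0.122, -0.005, 0, 0, 18], "claw": -1}}

```text
clock: 2.37
tool_pos: [0.2485, 0.4551, 0.2689]
eef_rot: [0.277, 0.961, 0.0, 0.0]
contact_force: [0.8, 0.6, 0.6]
opening: 0.998
```

```bash
python3 - <<'E'
from h import *
go([.549,-.0115,.28],frame([1,0,0],[0,0,-1]))
E
```

```text
clock 2.37 pos [0.2485 0.4551 0.2689] q [-1.08  0.54 -0.13  1.88  0.1   0.72 -0.25] op 0.998 F [0.8 0.6 0.6]
shift mm [-502.8 -235.   -11.3] 0.555 turn [ 2.000e-02 -2.000e-02  5.783e+01]
```

>>> {"op": "send_rows", "data": {"moves": [-0.034, -0.016, -0.001, 0, 0, 4, -0.068, -0.032, -0.002, 0, 0, 8, -0.102, -0.048, -0.003, 0, 0, 12, -0.136, -0.064, -0.003, 0, 0, 16, -0.17, -0.08, -0.004, 0, 0, 20]}}

```text
clock: 2.78
tool_pos: [0.3505, 0.2954, 0.2731]
eef_rot: [0.441, 0.897, 0.001, 0.0]
contact_force: [0.4, 0.2, 0.9]
opening: 1.0
```

```bash
python3 - <<'E'
from h import *
go([.549,-.0115,.28],frame([1,0,0],[0,0,-1]))
E
```

```text
clock 2.78 pos [0.3505 0.2954 0.2731] q [-0.77  0.46 -0.05  2.04  0.03  0.64 -0.18] op 1.0 F [0.4 0.2 0.9]
shift mm [-364.2  -30.3   -7.1] 0.366 turn [ 0.05 -0.04 37.65]
```

>>> {"op": "send_rows", "data": {"moves": [-0.036, -0.003, -0.001, 0, 0, 4, -0.073, -0.006, -0.002, 0, 0, 8, -0.11, -0.009, -0.002, 0, 0, 12, -0.147, -0.012, -0.003, 0, 0, 16, -0.183, -0.015, -0.004, 0, 0, 20]}}

```text
clock: 3.2
tool_pos: [0.4513, 0.1396, 0.2773]
eef_rot: [0.592, 0.806, 0.001, 0.0]
contact_force: [-0.4, 0.5, 0.2]
opening: 1.003
```

```bash
python3 - <<'E'
from h import *
go([.549,-.0115,.28],frame([1,0,0],[0,0,-1]))
E
```

```text
clock 3.2 pos [0.4513 0.1396 0.2773] q [-0.42  0.47  0.04  2.   -0.03  0.67 -0.06] op 1.003 F [-0.4  0.5  0.2]
shift mm [-173.5   47.9   -2.8] 0.18 turn [ 0.08 -0.06 17.44]
```

>>> {"op": "send_rows", "data": {"moves": [-0.04, 0.011, -0.001, 0, 0, 4, -0.08, 0.022, -0.002, 0, 0, 8, -0.12, 0.033, -0.002, 0, 0, 12, -0.15, 0.041, -0.003, 0, 0, 15, -0.1735, 0.048, -0.003, 0, 0, 17.4]}}

```text
clock: 3.62
tool_pos: [0.5506, -0.0153, 0.2806]
eef_rot: [0.709, 0.705, 0.001, 0.001]
contact_force: [-0.2, 1.0, -0.1]
opening: 1.001
```

```bash
python3 - <<'E'
from h import *
from plant import r,imaging
go([.549,-.0115,.106],frame([1,0,0],[0,0,-1]))
p=imaging.snapshot('wrist'); pickle.dump(p,open('w1.pkl','wb'))
cv2.imwrite('pics/w1.png',cv2.resize(p['image'][:,:,::-1],(800,600)))
W=cloud(p)
m=(np.hypot(W[...,0]-.549,W[...,1]+.0115)<.04)
w=W[m]; t=w[(w[:,2]>.125)&(w[:,2]<.145)]; print('top disc',len(t),t.mean(0).round(4),t.min(0).round(4),t.max(0).round(4))
rc=cv2.minEnclosingCircle((t[:,:2]*1000).astype(np.float32)); print(rc)
pd=W[(np.hypot(W[...,0]-.555,W[...,1]+.02)<.08)&(W[...,2]<.007)&(p['image'][...,0].astype(int)>p['image'][...,2]+40)]
print('pad',cv2.minAreaRect((pd[:,:2]*1000).astype(np.float32)),pd[:,2].mean())
E
```

```text
clock 3.62 pos [ 0.5506 -0.0153  0.2806] q [-0.13  0.57  0.12  1.78 -0.09  0.79  0.03] op 1.001 F [-0.2  1.  -0.1]
shift mm [  3.9  -2.1 174.6] 0.175 turn [ 0.16  0.01 -0.32]
top disc 965 [ 0.5492 -0.0118  0.1335] [ 0.5344 -0.0275  0.125 ] [0.5638 0.0016 0.1375]
((549.0614013671875, -13.020696640014648), 14.865203857421875)
pad ((556.4786376953125, -23.198814392089844), (103.13990783691406, 103.23566436767578), 21.117525100708008) 0.0036588330206670065
```

View pics/w1.png

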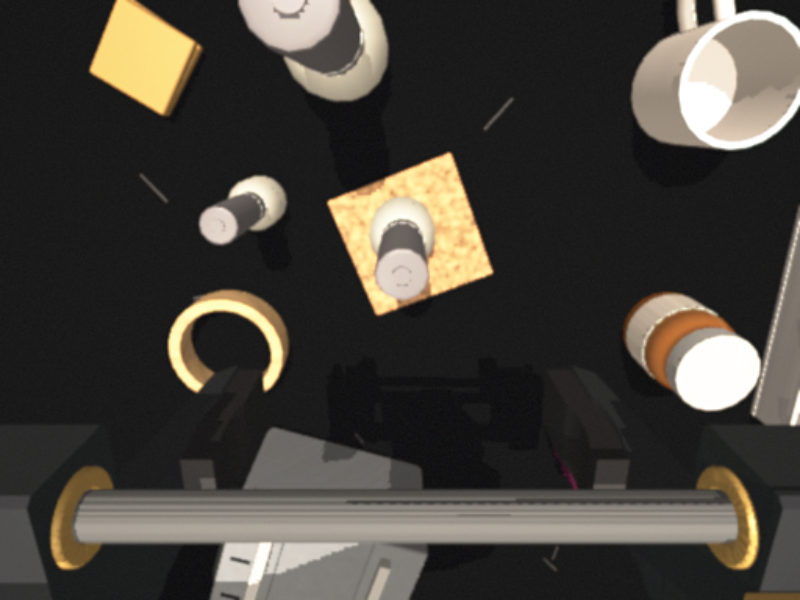

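The wrist view shows the middle scanner at (402,275), standing on the pad and lined up between the fingers. The descent comes next.

>>> {"op": "send_rows", "data": {"moves": [0.003, -0.0016, 0.02, 0, 0, 0, 0.0035, -0.0016, 0.05, 0, 0, 0, 0.0035, -0.0016, 0.08, 0, 0, 0, 0.0035, -0.0016, 0.1, 0, 0, 0, 0.0035, -0.0016, 0.11, 0, 0, 0]}}

```text
clock: 4.08
tool_pos: [0.5505, -0.0161, 0.1682]
eef_rot: [0.711, 0.703, -0.001, 0.002]
contact_force: [1.0, 0.6, 0.1]
opening: 1.001
```

```bash
python3 - <<'E'
from h import *
go([.549,-.012,.105],frame([1,0,0],[0,0,-1]))
E
```

```text
clock 4.08 pos [ 0.5505 -0.0161  0.1682] q [-0.11  0.73  0.09  1.89 -0.11  0.52  0.04] op 1.001 F [1.  0.6 0.1]
shift mm [ 4.3 -1.7 63.2] 0.063 turn [ 0.11  0.2  -0.64]
```

>>> {"op": "send_rows", "data": {"moves": [0.004, -0.0017, 0.01, 0, 0, 0, 0.004, -0.0017, 0.025, 0, 0, 0, 0.004, -0.0017, 0.04, 0, 0, 0, 0.004, -0.0017, 0.04, 0, 0, 0, 0.004, -0.0017, 0.04, 0, 0, 0]}}

```text
clock: 4.5
tool_pos: [0.549, -0.012, 0.1283]
eef_rot: [0.711, 0.703, -0.001, 0.002]
contact_force: [0.1, -0.1, 1.1]
opening: 0.998
```

```bash
python3 - <<'E'
from h import *
go([.549,-.012,.105],frame([1,0,0],[0,0,-1]))
E
```

```text
clock 4.5 pos [ 0.549  -0.012   0.1283] q [-0.11  0.8   0.08  1.92 -0.12  0.43  0.04] op 0.998 F [ 0.1 -0.1  1.1]
shift mm [ 0.1 -0.  23.3] 0.023 turn [ 0.09  0.19 -0.63]
```

>>> {"op": "send_rows", "data": {"moves": [0, 0, 0.01, 0, 0, 0, 0, 0, 0.02, 0, 0, 0, 0, 0, 0.0233, 0, 0.2, -0.6, 0, 0, 0.0233, 0, 0.2, -0.6, 0, 0, 0.0233, 0, 0.2, -0.6]}}

```text
clock: 4.92
tool_pos: [0.5489, -0.0122, 0.1049]
eef_rot: [0.707, 0.707, 0.0, 0.0]
contact_force: [0.5, -0.9, 0.1]
opening: 0.999
```

>>> {"op": "send_rows", "data": {"moves": [0, 0, 0, 0, 0, 0, 0, 0, 0, 0, 0, 0, 0, 0, 0, 0, 0, 0, 0, 0, 0, 0, 0, 0, 0, 0, 0, 0, 0, 0], "claw": 1, "grip_force": 20}}

```text
clock: 5.33
tool_pos: [0.549, -0.0122, 0.1051]
eef_rot: [0.707, 0.707, 0.001, 0.0]
contact_force: [-0.4, 0.5, 0.3]
opening: 0.647
```

>>> {"op": "send_rows", "data": {"moves": [0, 0, 0, 0, 0, 0, 0, 0, 0, 0, 0, 0, 0, 0, 0, 0, 0, 0, 0, 0, 0, 0, 0, 0, 0, 0, 0, 0, 0, 0]}}

```text
clock: 5.75
tool_pos: [0.5491, -0.0122, 0.1051]
eef_rot: [0.707, 0.707, 0.001, 0.0]
contact_force: [-0.5, -0.6, 0.3]
opening: 0.334
```

```bash
python3 - <<'E'
from h import *
go([.549,-.012,.105],frame([1,0,0],[0,0,-1]))
E
```

```text
clock 5.75 pos [ 0.5491 -0.0122  0.1051] q [-0.1   0.84  0.06  1.92 -0.12  0.38  0.05] op 0.334 F [-0.5 -0.6  0.3]
shift mm [ 0.2 -0.1  0.1] 0.0 turn [ 0.09 -0.01 -0.03]
```

>>> {"op": "send_rows", "data": {"moves": [0, 0, 0, 0, 0, 0, 0, 0, 0, 0, 0, 0, 0, 0, 0, 0, 0, 0, 0, 0, -0.005, 0, 0, 0, 0, 0, -0.01, 0, 0, 0]}}

```text
clock: 6.17
tool_pos: [0.5486, -0.0122, 0.1151]
eef_rot: [0.707, 0.707, 0.0, 0.0]
contact_force: [0.9, 0.7, -1.6]
opening: 0.335
```

>>> {"op": "send_rows", "data": {"moves": [0, 0, -0.01, 0, 0, 0, 0, 0, -0.03, 0, 0, 0, 0, 0, -0.055, 0, 0, 0, 0, 0, -0.08, 0, 0, 0, 0, 0, -0.1, 0, 0, 0]}}

```text
clock: 6.58
tool_pos: [0.5488, -0.0124, 0.2177]
eef_rot: [0.707, 0.707, 0.001, 0.001]
contact_force: [0.4, 0.9, -1.3]
opening: 0.328
```

```bash
python3 - <<'E'
from h import *
L=np.array([.509,.3035,.0743]);n=np.array([-.4201,.0309,.907])
T=L+.166*n
print(T)
go(T,frame([1,0,0],-n)); go(T,frame([1,.5,0],-n))
from plant import imaging
p=imaging.snapshot('scene'); cv2.imwrite('pics/s2.png',cv2.resize(p['image'][:,:,::-1],(800,600)))
E
```

```text
[0.4392634 0.3086294 0.224862 ]
clock 6.58 pos [ 0.5488 -0.0124  0.2177] q [-0.12  0.65  0.1   1.86 -0.1   0.63  0.04] op 0.328 F [ 0.4  0.9 -1.3]
shift mm [ 320.9 -109.8   -7.4] 0.339 turn [-24.71  -1.92  -0.48]
clock 6.58 pos [ 0.5488 -0.0124  0.2177] q [-0.12  0.65  0.1   1.86 -0.1   0.63  0.04] op 0.328 F [ 0.4  0.9 -1.3]
shift mm [ 320.9 -109.8   -7.4] 0.339 turn [-23.72  -8.06 -28.67]
```

View pics/s2.png

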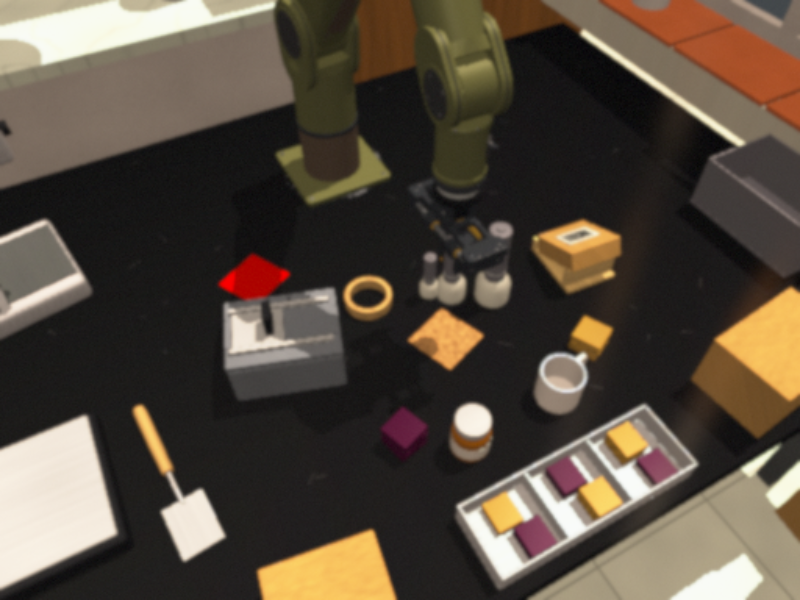

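The scanner hangs from the gripper at (452,275), clear of the pad. The next step is to raise it above the tall scanner and cross over.

>>> {"op": "send_rows", "data": {"moves": [0, 0, -0.02, 0, 0, 0, 0, 0, -0.045, 0, 0, 0, 0, 0, -0.07, 0, 0, 0, 0, 0, -0.095, 0, 0, 0, 0.01, -0.003, -0.115, 0, 0, 0]}}

```text
clock: 7.05
tool_pos: [0.5471, -0.0049, 0.3385]
eef_rot: [0.709, 0.705, 0.003, 0.004]
contact_force: [1.2, -0.5, -1.7]
opening: 0.333
```

>>> {"op": "send_rows", "data": {"moves": [0.025, -0.009, 0, 0, 0, 0, 0.06, -0.021, 0, -2, 0, 0, 0.095, -0.033, 0, -5, 0, 0, 0.13, -0.045, 0, -8, 0, 0, 0.165, -0.057, 0, -11, 0, 0]}}

```text
clock: 7.47
tool_pos: [0.4898, 0.1614, 0.3383]
eef_rot: [0.705, 0.701, 0.072, 0.073]
contact_force: [-0.1, 0.5, -1.9]
opening: 0.328
```

```bash
python3 - <<'E'
from h import *
L=np.array([.509,.3035,.0743]);n=np.array([-.4201,.0309,.907])
go(L+.26*n,frame([1,0,0],-n))
E
```

```text
clock 7.47 pos [0.4898 0.1614 0.3383] q [-0.6   0.38  0.2   1.97  0.02  0.62 -0.44] op 0.328 F [-0.1  0.5 -1.9]
shift mm [149.6 -94.7   9. ] 0.177 turn [-13.07  -1.77  -0.93]
```

>>> {"op": "send_rows", "data": {"moves": [0.035, -0.021, 0.001, -3, 0, 0, 0.07, -0.043, 0.003, -6, -1, 0, 0.105, -0.065, 0.006, -9, -1, -0.5, 0.135, -0.084, 0.008, -12, -1.5, -0.9, 0.149, -0.094, 0.009, -13, -1.8, -0.9]}}

```text
clock: 7.88
tool_pos: [0.4012, 0.3081, 0.3113]
eef_rot: [0.689, 0.692, 0.14, 0.163]
contact_force: [0.9, 0.1, -2.2]
opening: 0.334
```

```bash
python3 - <<'E'
from h import *
L=np.array([.509,.3035,.0743]);n=np.array([-.4201,.0309,.907])
go(L+.166*n,frame([1,0,0],-n))
E
```

```text
clock 7.88 pos [0.4012 0.3081 0.3113] q [-1.35  0.45  0.57  2.15  0.3   0.36 -1.12] op 0.334 F [ 0.9  0.1 -2.2]
shift mm [ 3.5 -1.6 94.3] 0.094 turn [-0.11  0.06 -0.16]
```

>>> {"op": "send_rows", "data": {"moves": [0.001, 0, 0.01, 0, 0, 0, 0.002, -0.001, 0.025, 0, 0, 0, 0.003, -0.001, 0.042, 0, 0, 0, 0.0035, -0.0015, 0.055, 0, 0, 0, 0.0035, -0.0015, 0.065, 0, 0, 0]}}

```text
clock: 8.3
tool_pos: [0.4266, 0.3097, 0.2509]
eef_rot: [0.689, 0.693, 0.139, 0.163]
contact_force: [-1.3, 0.6, -1.1]
opening: 0.333
```

```bash
python3 - <<'E'
from h import *
L=np.array([.509,.3035,.0743]);n=np.array([-.4201,.0309,.907])
go(L+.166*n,frame([1,0,0],-n))
E
```

```text
clock 8.3 pos [0.4266 0.3097 0.2509] q [-1.26  0.59  0.53  2.17  0.29  0.18 -1.11] op 0.333 F [-1.3  0.6 -1.1]
shift mm [-0.2  0.6 28.9] 0.029 turn [-0.15  0.06 -0.09]
```

>>> {"op": "send_rows", "data": {"moves": [0, 0.0003, 0.008, 0, 0, 0, 0, 0.0006, 0.018, 0, 0, 0, 0, 0.0006, 0.026, 0, 0, 0, 0, 0.0006, 0.0289, 0, 0, 0, 0, 0.0006, 0.0289, 0, 0, 0]}}

```text
clock: 8.72
tool_pos: [0.4394, 0.3085, 0.2244]
eef_rot: [0.689, 0.692, 0.139, 0.163]
contact_force: [-0.1, -0.2, -0.7]
opening: 0.334
```

```bash
python3 - <<'E'
from h import *
from plant import imaging
L=np.array([.509,.3035,.0743]);n=np.array([-.4201,.0309,.907])
go(L+.166*n,frame([1,0,0],-n))
for k in('scene','top','wrist'):
    p=imaging.snapshot(k); pickle.dump(p,open(f'{k}3.pkl','wb'))
    if k=='scene': im=p['image'][70:200,300:460,::-1]
    elif k=='top': im=p['image'][130:250,80:240,::-1]
    else: im=p['image'][:,:,::-1]
    cv2.imwrite(f'pics/{k}3.png',cv2.resize(im,(800,600),interpolation=cv2.INTER_CUBIC))
E
```

```text
clock 8.72 pos [0.4394 0.3085 0.2244] q [-1.21  0.65  0.52  2.18  0.29  0.11 -1.11] op 0.334 F [-0.1 -0.2 -0.7]
shift mm [ 0.1  0.1 -0.5] 0.001 turn [-0.18  0.11 -0.11]
```

View pics/scene3.png

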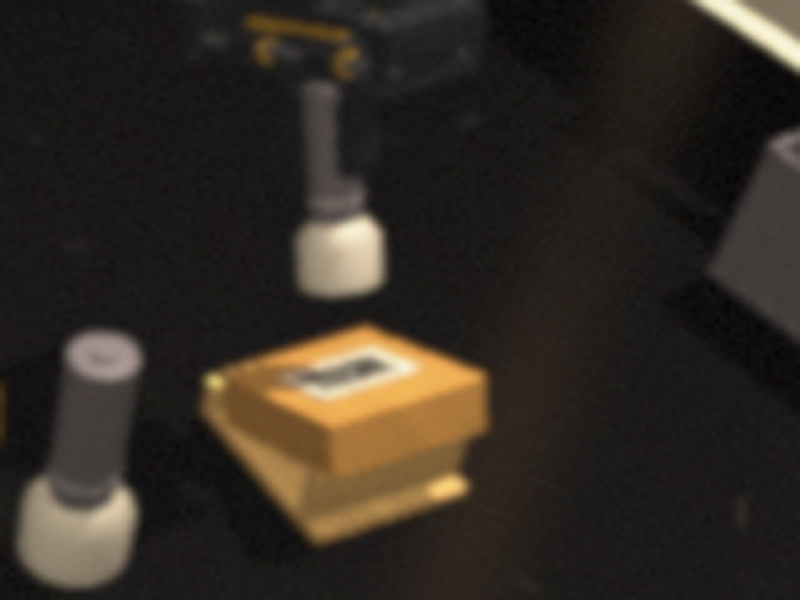

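View pics/wrist3.png

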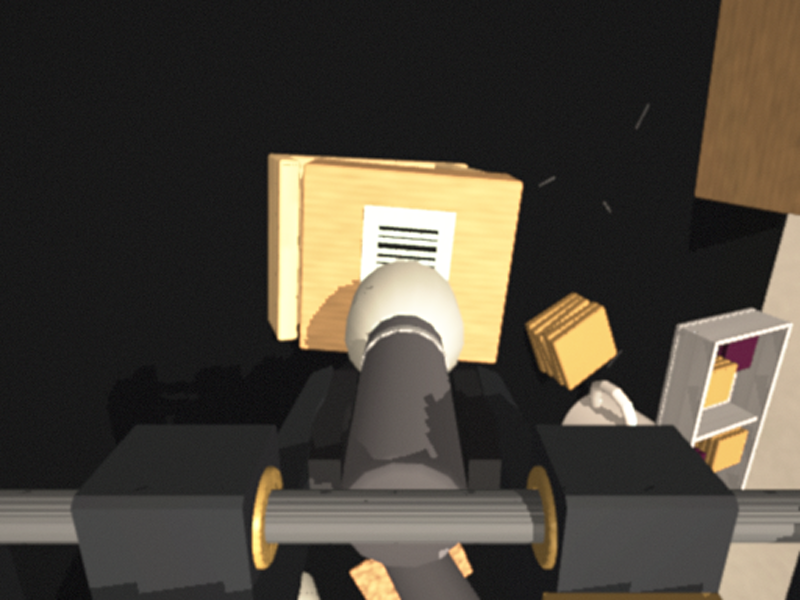

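View pics/top3.png

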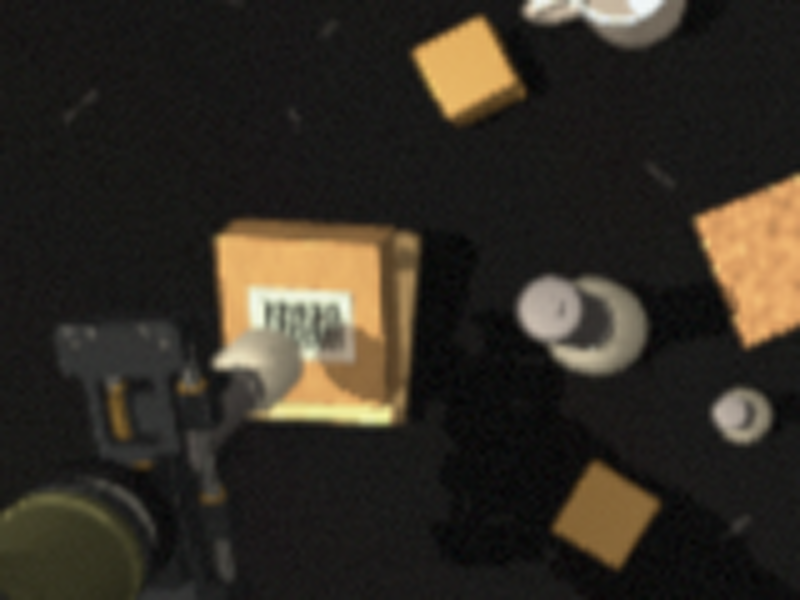

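```bash
python3 - <<'E'
from h import *
from plant import r
from scipy.optimize import least_squares
L=np.array([.509,.3035,.0743]);n=np.array([-.4201,.0309,.907]); n/=np.linalg.norm(n)
s=r.get_state(); R0=R.from_quat(s['eef_rot']); a0=-R0.as_matrix()[:,2]
o0=s['tool_pos']-a0*.101
ax,ay=R0.as_matrix()[:,0],R0.as_matrix()[:,1]
print('by kinematics: window',o0.round(4),'dist',((o0-L)@n).round(4),'offset',np.linalg.norm((o0-L)-((o0-L)@n)*n).round(4),'ang',np.degrees(np.arccos(a0@n)).round(2))
allw=[]
for k in('scene','top','wrist'):
    p=pickle.load(open(f'{k}3.pkl','rb')); W=cloud(p).reshape(-1,3); W=W[~np.isnan(W[:,0])]
    d=W-o0; h=d@a0; rad=np.linalg.norm(d-np.outer(h,a0),axis=1)
    w=W[(rad<.032)&(h>.002)&(h<.068)]
    def f(x):
        a=a0+x[2]*ax+x[3]*ay; a/=np.linalg.norm(a); o=o0+x[0]*ax+x[1]*ay
        d=w-o; h=d@a; rr=np.linalg.norm(d-np.outer(h,a),axis=1)
        return rr-np.interp(h,[0,.03,.042,.13],[.024,.024,.015,.015])
    q=least_squares(f,[0,0,0,0],loss='soft_l1',f_scale=.001)
    print(k,len(w),'offset mm',(q.x[:2]*1e3).round(1),'tilt deg',np.degrees(q.x[2:]).round(1),'lowest h of pts',np.percentile(((w-o0)@a0),1).round(4),'rms',np.sqrt(np.mean(f(q.x)**2)).round(4))
    # lip depth: min h of head pts incl below
    print('   h hist',np.histogram(h[(rad<.026)],bins=np.arange(-.02,.07,.005))[0])
# label corners from the wrist / top view
for k in('top','wrist','scene'):
    p=pickle.load(open(f'{k}3.pkl','rb'))
    W=cloud(p); m=(abs((W-L)@n)<.006)&(np.linalg.norm(W-L,axis=-1)<.07)
    col=p['image'].astype(int); wh=m&(col[...,2]>0.75*col[...,0])&(col.min(-1)>90)
    e=np.cross(n,[0,0,1]);e/=np.linalg.norm(e); up=np.cross(n,e); up*=np.sign(up[2])
    w=W[wh]-L; print(k,wh.sum(),'along',np.percentile(w@e,[1,99]).round(4),'up',np.percentile(w@up,[1,99]).round(4),'plane off',np.median((W[m]-L)@n).round(4))
E
```

```text
by kinematics: window [0.4815 0.3057 0.1335] dist 0.0653 offset 0.0002 ang 0.14
scene 304 offset mm [ 1.5 -1. ] tilt deg [0.3 0.5] lowest h of pts 0.0033 rms 0.0021
   h hist [ 0  0  0  8 28 20 26 26 25 31 32 27 18 19 16 21 17]
top 191 offset mm [-0.3 -0.9] tilt deg [-0.1  0.3] lowest h of pts 0.0032 rms 0.0016
   h hist [ 0  0  0  1 12  9 13 12 14 11 41 35 16 10  5  5  8]
wrist 3696 offset mm [-1.6 -0.4] tilt deg [ 0.2 -0. ] lowest h of pts 0.0037 rms 0.0005
   h hist [  0   0   0   6 102 124 125 127 148 209 939 777 359 145 121 238 191]
top 187 along [-0.0322  0.0341] up [-0.0244  0.0229] plane off -0.0001
wrist 2009 along [-0.0036  0.0343] up [-0.0252  0.0251] plane off -0.0011
scene 100 along [-0.0294  0.0339] up [-0.0199  0.0224] plane off -0.0016
```

The scanner is on target: 65 mm away, within about 1–2 mm of the label's middle, and less than 0.5° off square. I'll hold it here.

>>> {"op": "send_rows", "data": {"moves": [0, 0, 0, 0, 0, 0, 0, 0, 0, 0, 0, 0, 0, 0, 0, 0, 0, 0, 0, 0, 0, 0, 0, 0, 0, 0, 0, 0, 0, 0]}}

```text
clock: 9.28
tool_pos: [0.4392, 0.309, 0.2253]
eef_rot: [0.689, 0.693, 0.14, 0.163]
contact_force: [0.1, 0.3, -1.8]
opening: 0.334
```

>>> {"op": "send_rows", "data": {"moves": [0, 0, 0, 0, 0, 0, 0, 0, 0, 0, 0, 0, 0, 0, 0, 0, 0, 0, 0, 0, 0, 0, 0, 0, 0, 0, 0, 0, 0, 0]}}

```text
clock: 9.7
tool_pos: [0.4392, 0.3089, 0.2253]
eef_rot: [0.689, 0.693, 0.139, 0.163]
contact_force: [-0.5, 0.1, -1.3]
opening: 0.333
```

>>> {"op": "send_rows", "data": {"moves": [0, 0, 0, 0, 0, 0, 0, 0, 0, 0, 0, 0, 0, 0, 0, 0, 0, 0, 0, 0, 0, 0, 0, 0, 0, 0, 0, 0, 0, 0]}}

```text
clock: 10.12
tool_pos: [0.4393, 0.309, 0.2253]
eef_rot: [0.689, 0.693, 0.139, 0.163]
contact_force: [0.5, 0.6, -0.4]
opening: 0.337
```

>>> {"op": "send_rows", "data": {"moves": [0, 0, 0, 0, 0, 0, 0, 0, 0, 0, 0, 0, 0, 0, 0, 0, 0, 0, 0, 0, 0, 0, 0, 0, 0, 0, 0, 0, 0, 0]}}

```text
clock: 10.53
tool_pos: [0.4392, 0.3089, 0.2253]
eef_rot: [0.689, 0.693, 0.139, 0.163]
contact_force: [-0.3, 0.7, -0.9]
opening: 0.334
```

>>> {"op": "send_rows", "data": {"moves": [0, 0, 0, 0, 0, 0, 0, 0, 0, 0, 0, 0, 0, 0, 0, 0, 0, 0, 0, 0, 0, 0, 0, 0, 0, 0, 0, 0, 0, 0]}}

```text
clock: 10.95
tool_pos: [0.4392, 0.309, 0.2253]
eef_rot: [0.689, 0.693, 0.139, 0.163]
contact_force: [0.0, -0.1, -1.8]
opening: 0.334
```

```bash
python3 - <<'E'
from h import *
L=np.array([.509,.3035,.0743]);n=np.array([-.4201,.0309,.907])
go(L+.166*n,frame([1,0,0],-n))
go(L+.28*n,frame([1,0,0],-n))
E
```

```text
clock 10.95 pos [0.4392 0.309  0.2253] q [-1.22  0.65  0.52  2.18  0.29  0.11 -1.11] op 0.334 F [ 0.  -0.1 -1.8]
shift mm [-0.3 -0.1  0.4] 0.001 turn [-0.14  0.02 -0.1 ]
clock 10.95 pos [0.4392 0.309  0.2253] q [-1.22  0.65  0.52  2.18  0.29  0.11 -1.11] op 0.334 F [ 0.  -0.1 -1.8]
shift mm [  -0.4   -0.4 -113.6] 0.114 turn [-0.14  0.02 -0.1 ]
```

Held for 2 s. Now I back off and return the scanner to the pad.

>>> {"op": "send_rows", "data": {"moves": [0, 0, -0.01, 0, 0, 0, 0, 0, -0.035, 0, 0, 0, 0, 0, -0.06, 0, 0, 0, 0, 0, -0.085, 0, 0, 0, 0, 0, -0.105, 0, 0, 0]}}

```text
clock: 11.37
tool_pos: [0.3946, 0.312, 0.3224]
eef_rot: [0.689, 0.692, 0.14, 0.163]
contact_force: [-0.5, 0.3, -1.0]
opening: 0.33
```

```bash
python3 - <<'E'
from h import *
go([.548,-.012,.34],frame([1,0,0],[0,0,-1]))
E
```

```text
clock 11.37 pos [0.3946 0.312  0.3224] q [-1.38  0.43  0.58  2.13  0.3   0.4  -1.12] op 0.33 F [-0.5  0.3 -1. ]
shift mm [-324.1  143.    58. ] 0.359 turn [24.7   1.86  0.27]
```

>>> {"op": "send_rows", "data": {"moves": [-0.02, 0.009, 0.003, 2, 0, 0, -0.05, 0.022, 0.009, 4, 0, 0, -0.085, 0.037, 0.015, 7, 0.5, 0, -0.12, 0.053, 0.021, 10, 0.7, 0, -0.155, 0.068, 0.027, 13, 1, 0]}}

```text
clock: 11.78
tool_pos: [0.4592, 0.1736, 0.331]
eef_rot: [0.701, 0.705, 0.07, 0.082]
contact_force: [0.1, 0.1, -1.4]
opening: 0.336
```

```bash
python3 - <<'E'
from h import *
go([.551,-.014,.33],frame([1,0,0],[0,0,-1]))
E
```

```text
clock 11.78 pos [0.4592 0.1736 0.331 ] q [-0.69  0.36  0.22  2.04  0.07  0.57 -0.53] op 0.336 F [ 0.1  0.1 -1.4]
shift mm [-188.    87.9   23.6] 0.209 turn [12.3   0.99  0.38]
```

>>> {"op": "send_rows", "data": {"moves": [-0.037, 0.017, 0.005, 3, 0.2, 0, -0.074, 0.034, 0.01, 6, 0.4, 0.1, -0.111, 0.051, 0.014, 9, 0.6, 0.2, -0.148, 0.068, 0.019, 11, 0.8, 0.3, -0.175, 0.081, 0.022, 12.3, 1, 0.4]}}

```text
clock: 12.2
tool_pos: [0.5449, -0.0058, 0.3307]
eef_rot: [0.709, 0.705, -0.0, 0.0]
contact_force: [0.6, 0.6, -0.6]
opening: 0.332
```

>>> {"op": "send_rows", "data": {"moves": [-0.005, 0.002, 0, 0, 0, 0, -0.008, 0.004, 0, 0, 0, 0, -0.01, 0.005, 0, 0, 0, 0, -0.01, 0.005, 0, 0, 0, 0, -0.01, 0.005, 0, 0, 0, 0]}}

```text
clock: 12.62
tool_pos: [0.5491, -0.0135, 0.3308]
eef_rot: [0.708, 0.707, -0.0, -0.0]
contact_force: [-0.9, 0.1, -2.1]
opening: 0.334
```

```bash
python3 - <<'E'
from h import *
go([.552,-.016,.1055],frame([1,0,0],[0,0,-1]))
E
```

```text
clock 12.62 pos [ 0.5491 -0.0135  0.3308] q [-0.14  0.51  0.12  1.72 -0.08  0.92  0.02] op 0.334 F [-0.9  0.1 -2.1]
shift mm [ -2.5   3.1 225.3] 0.225 turn [-0.03 -0.01 -0.08]
```

>>> {"op": "send_rows", "data": {"moves": [-0.001, 0.001, 0.02, 0, 0, 0, -0.002, 0.002, 0.05, 0, 0, 0, -0.0025, 0.003, 0.085, 0, 0, 0, -0.0025, 0.003, 0.12, 0, 0, 0, -0.0025, 0.003, 0.145, 0, 0, 0]}}

```text
clock: 13.03
tool_pos: [0.5505, -0.0137, 0.1837]
eef_rot: [0.706, 0.708, -0.001, -0.001]
contact_force: [-0.0, 0.2, -1.0]
opening: 0.334
```

```bash
python3 - <<'E'
from h import *
go([.552,-.016,.1055],frame([1,0,0],[0,0,-1]))
E
```

```text
clock 13.03 pos [ 0.5505 -0.0137  0.1837] q [-0.11  0.71  0.08  1.87 -0.1   0.57  0.04] op 0.334 F [-0.   0.2 -1. ]
shift mm [-2.4  1.8 78.2] 0.078 turn [-0.17 -0.06  0.12]
```

>>> {"op": "send_rows", "data": {"moves": [-0.002, 0.001, 0.02, 0, 0, 0, -0.0024, 0.0018, 0.04, 0, 0, 0, -0.0024, 0.0018, 0.055, 0, 0, 0, -0.0024, 0.0018, 0.064, -0.1, 0, 0.1, -0.0024, 0.0018, 0.066, -0.1, 0, 0.1]}}

```text
clock: 13.45
tool_pos: [0.551, -0.0145, 0.1165]
eef_rot: [0.706, 0.708, -0.001, -0.002]
contact_force: [0.3, -0.1, -1.2]
opening: 0.333
```

```bash
python3 - <<'E'
from h import *
go([.552,-.016,.1052],frame([1,0,0],[0,0,-1]))
E
```

```text
clock 13.45 pos [ 0.551  -0.0145  0.1165] q [-0.09  0.82  0.06  1.91 -0.11  0.42  0.05] op 0.333 F [ 0.3 -0.1 -1.2]
shift mm [-1.6  1.  11.3] 0.011 turn [-0.22 -0.1   0.14]
```

>>> {"op": "send_rows", "data": {"moves": [0, 0, 0.003, 0, 0, 0, 0, 0, 0.006, -0.2, -0.1, 0.1, 0, 0, 0.009, -0.2, -0.1, 0.1, 0, 0, 0.0105, -0.2, -0.1, 0.1, 0, 0, 0.0105, -0.2, -0.1, 0.1]}}

```text
clock: 13.87
tool_pos: [0.551, -0.0144, 0.1062]
eef_rot: [0.707, 0.707, -0.0, -0.0]
contact_force: [-0.3, 0.4, -1.2]
opening: 0.33
```

```bash
python3 - <<'E'
from h import *
go([.552,-.016,.1052],frame([1,0,0],[0,0,-1]))
E
```

```text
clock 13.87 pos [ 0.551  -0.0144  0.1062] q [-0.09  0.84  0.06  1.92 -0.11  0.39  0.05] op 0.33 F [-0.3  0.4 -1.2]
shift mm [-1.6  1.   1. ] 0.002 turn [-0.    0.    0.05]
```

>>> {"op": "send_rows", "data": {"moves": [0, 0, 0.0005, 0, 0, 0, 0, 0, 0.001, 0, 0, 0, 0, 0, 0.0013, 0, 0, 0, 0, 0, 0.0013, 0, 0, 0, 0, 0, 0.0013, 0, 0, 0]}}

```text
clock: 14.28
tool_pos: [0.5513, -0.0144, 0.105]
eef_rot: [0.707, 0.707, 0.0, 0.0]
contact_force: [-0.4, 0.4, -0.2]
opening: 0.336
```

>>> {"op": "send_rows", "data": {"moves": [0, 0, 0.0005, 0, 0, 0, 0, 0, 0.0007, 0, 0, 0, 0, 0, 0.0007, 0, 0, 0, 0, 0, 0.0007, 0, 0, 0, 0, 0, 0.0007, 0, 0, 0]}}

```text
clock: 14.7
tool_pos: [0.5514, -0.0145, 0.105]
eef_rot: [0.707, 0.707, 0.0, 0.0]
contact_force: [-1.8, -1.5, 5.7]
opening: 0.333
```

```bash
python3 - <<'E'
from plant import r,imaging
import numpy as np
print(r.get_state()['contact_force'],r.get_state()['tool_pos'])
imaging.snapshot('top');print(r.get_state()['contact_force'])
E
```

```text
[-1.76944925 -1.46926536  5.71263052] [ 0.55137271 -0.01448129  0.1050107 ]
[-0.94241421 -0.07627843  5.37385537]
```

The scanner is on the pad (5.7 N). I'll relax the press and open.

>>> {"op": "send_rows", "data": {"moves": [0, 0, 0, 0, 0, 0, 0, 0, 0, 0, 0, 0, 0, 0, 0, 0, 0, 0, 0, 0, 0, 0, 0, 0, 0, 0, 0, 0, 0, 0], "grip_force": 5}}

```text
clock: 15.17
tool_pos: [0.5513, -0.0145, 0.105]
eef_rot: [0.707, 0.707, 0.0, 0.0]
contact_force: [-0.2, 0.2, 0.7]
opening: 0.343
```

>>> {"op": "send_rows", "data": {"moves": [0, 0, 0, 0, 0, 0, 0, 0, 0, 0, 0, 0, 0, 0, 0, 0, 0, 0, 0, 0, 0, 0, 0, 0, 0, 0, 0, 0, 0, 0], "claw": -1}}

```text
clock: 15.58
tool_pos: [0.5514, -0.0145, 0.1049]
eef_rot: [0.707, 0.707, 0.0, 0.0]
contact_force: [0.1, -0.5, -0.3]
opening: 0.692
```

>>> {"op": "send_rows", "data": {"moves": [0, 0, 0, 0, 0, 0, 0, 0, 0, 0, 0, 0, 0, 0, 0, 0, 0, 0, 0, 0, 0, 0, 0, 0, 0, 0, 0, 0, 0, 0]}}

```text
clock: 16.0
tool_pos: [0.5514, -0.0144, 0.1049]
eef_rot: [0.707, 0.707, 0.0, 0.0]
contact_force: [-0.6, 0.8, 0.2]
opening: 1.001
```

>>> {"op": "send_rows", "data": {"moves": [0, 0, -0.01, 0, 0, 0, 0, 0, -0.03, 0, 0, 0, 0, 0, -0.055, 0, 0, 0, 0, 0, -0.085, 0, 0, 0, 0, 0, -0.12, 0, 0, 0]}}

```text
clock: 16.42
tool_pos: [0.5503, -0.0145, 0.226]
eef_rot: [0.707, 0.707, -0.001, -0.001]
contact_force: [0.5, -0.2, 0.2]
opening: 0.996
```

```bash
python3 - <<'E'
from h import *
from plant import imaging
yd=np.array([np.cos(np.radians(72)),np.sin(np.radians(72)),0])
for s in (1,-1): go([.4645,-.3125,.23],frame(s*yd,[0,0,-1]))
for k in('scene','wrist'):
    p=imaging.snapshot(k); cv2.imwrite(f'pics/{k}4.png',cv2.resize(p['image'][:,:,::-1],(800,600)))
    W=cloud(p); w=W[(np.hypot(W[...,0]-.551,W[...,1]+.0145)<.03)&(W[...,2]>.128)&(W[...,2]<.15)]
    print(k,len(w),w.mean(0),w[:,2].max())
E
```

```text
clock 16.42 pos [ 0.5503 -0.0145  0.226 ] q [-0.12  0.64  0.1   1.84 -0.1   0.66  0.04] op 0.996 F [ 0.5 -0.2  0.2]
shift mm [-298.   -85.9   -3.9] 0.31 turn [-7.000e-02 -5.000e-02 -7.197e+01]
clock 16.42 pos [ 0.5503 -0.0145  0.226 ] q [-0.12  0.64  0.1   1.84 -0.1   0.66  0.04] op 0.996 F [ 0.5 -0.2  0.2]
shift mm [-298.   -85.9   -3.9] 0.31 turn [-6.0000e-02  8.0000e-02  1.0803e+02]
scene 84 [ 0.55309648 -0.01474679  0.13289049] 0.13706986339071092
wrist 1318 [ 0.55102642 -0.01391117  0.13372784] 0.13685183694421435
```

View pics/wrist4.png

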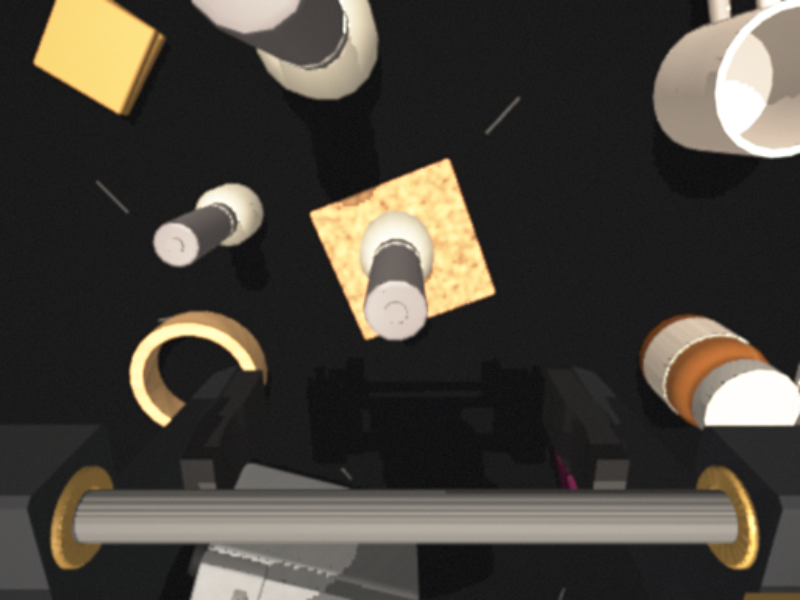

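View pics/scene4.png

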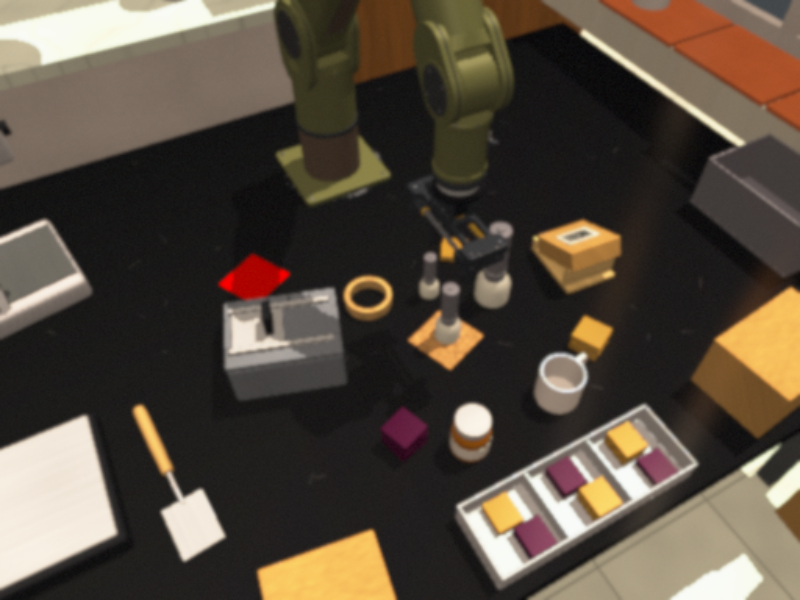

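The scanner stands released on the cork pad at (400,240) in the wrist view, with its axis at (0.551,-0.014). The doser is next.

>>> {"op": "send_rows", "data": {"moves": [-0.02, -0.006, -0.005, 0, 0, -3, -0.055, -0.016, -0.01, 0, 0, -9, -0.09, -0.026, -0.01, 0, 0, -15, -0.125, -0.036, -0.01, 0, 0, -21, -0.16, -0.046, -0.01, 0, 0, -27]}}

```text
clock: 16.93
tool_pos: [0.5075, -0.1761, 0.2402]
eef_rot: [0.52, 0.854, 0.003, 0.005]
contact_force: [0.9, -0.2, -0.3]
opening: 1.001
```

```bash
python3 - <<'E'
from h import *
yd=np.array([np.cos(np.radians(72)),np.sin(np.radians(72)),0])
go([.4645,-.3125,.24],frame(yd,[0,0,-1]))
E
```

```text
clock 16.93 pos [ 0.5075 -0.1761  0.2402] q [ 0.3   0.6  -0.08  1.87  0.07  0.66  0.66] op 1.001 F [ 0.9 -0.2 -0.3]
shift mm [-101.4 -100.8   -0.3] 0.143 turn [  0.44   0.52 -44.66]
```

>>> {"op": "send_rows", "data": {"moves": [-0.028, -0.028, 0, 0, 0, -7, -0.055, -0.055, 0, 0, 0, -14, -0.08, -0.08, 0, 0, 0, -21, -0.095, -0.095, 0, 0, 0, -28, -0.101, -0.101, 0, 0.4, 0.5, -34]}}

```text
clock: 17.35
tool_pos: [0.4607, -0.3173, 0.2394]
eef_rot: [0.248, 0.969, -0.001, -0.001]
contact_force: [1.2, 0.6, -0.2]
opening: 0.999
```

```bash
python3 - <<'E'
from h import *
yd=np.array([np.cos(np.radians(72)),np.sin(np.radians(72)),0])
go([.4645,-.3125,.24],frame(yd,[0,0,-1]))
E
```

```text
clock 17.35 pos [ 0.4607 -0.3173  0.2394] q [ 0.69  0.64 -0.28  1.79  0.25  0.75  1.35] op 0.999 F [ 1.2  0.6 -0.2]
shift mm [-1.   6.  -0.6] 0.006 turn [ -0.1   -0.07 -10.75]
```

>>> {"op": "send_rows", "data": {"moves": [0, 0.003, 0, 0, 0, -4, -0.001, 0.006, 0, 0, 0, -9, -0.001, 0.006, 0, 0, 0, -10.7, -0.001, 0.006, 0, 0, 0, -10.7, -0.001, 0.006, 0, 0, 0, -10.7]}}

```text
clock: 17.77
tool_pos: [0.4643, -0.3123, 0.2394]
eef_rot: [0.158, 0.988, -0.001, -0.001]
contact_force: [-0.3, -0.5, -0.2]
opening: 1.003
```

```bash
python3 - <<'E'
from h import *
from plant import imaging
yd=np.array([np.cos(np.radians(72)),np.sin(np.radians(72)),0])
go([.4645,-.3125,.133],frame(yd,[0,0,-1]))
for k in('wrist','top'):
    p=imaging.snapshot(k); pickle.dump(p,open(f'{k}5.pkl','wb'))
    W=cloud(p)
    m=(abs(W[...,0]-.465)<.05)&(abs(W[...,1]+.3125)<.06)&(W[...,2]>.14)&(W[...,2]<.172)
    w=W[m]; print(k,len(w),cv2.minAreaRect((w[:,:2]*1000).astype(np.float32)) if len(w)>5 else '', np.percentile(w[:,2],[5,95]) if len(w) else '')
    q=W[(W[...,2]>.105)&(W[...,2]<.125)&(abs(W[...,0]-.47)<.12)&(abs(W[...,1]+.295)<.14)]
    print(cv2.minAreaRect((q[:,:2]*1000).astype(np.float32)) if len(q)>5 else '')
    im=p['image'][:,:,::-1]
    if k=='wrist': cv2.imwrite('pics/wrist5.png',cv2.resize(im,(800,600)))
E
```

```text
clock 17.77 pos [ 0.4643 -0.3123  0.2394] q [ 0.71  0.65 -0.33  1.79  0.29  0.76  1.48] op 1.003 F [-0.3 -0.5 -0.2]
shift mm [ -0.5   0.  106.4] 0.106 turn [-0.09 -0.11 -0.14]
wrist 1329 ((463.98126220703125, -314.4892272949219), (13.943136215209961, 40.115386962890625), 71.92005157470703) [0.14798511 0.16022215]
((470.1942138671875, -295.3573303222656), (190.75148010253906, 139.13832092285156), 72.11408996582031)
top 13 ((462.3076171875, -306.72796630859375), (35.35845947265625, 10.216732025146484), 0.9961020946502686) [0.14093217 0.16054594]
((471.80908203125, -289.4316711425781), (178.97694396972656, 140.2714080810547), 71.94882202148438)
```

View pics/wrist5.png

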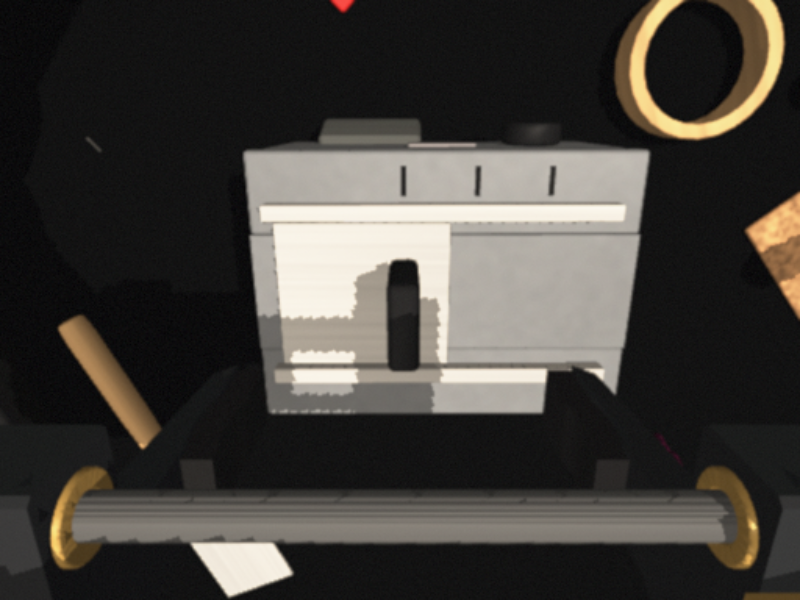

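The wrist view shows the tab at (403,315), lined up with the shut mark at (403,180). The half-open mark is at (478,180) and the fully open mark at (552,180). Descending to pinch the tab.

>>> {"op": "send_rows", "data": {"moves": [0, -0.001, 0.015, 0, 0, 0, 0, -0.0015, 0.04, 0, 0, 0, 0, -0.0015, 0.06, 0, 0, 0, 0, -0.0015, 0.068, 0, 0, 0, 0, -0.0015, 0.07, 0, 0, 0], "claw": -0.3}}

```text
clock: 18.28
tool_pos: [0.463, -0.3132, 0.168]
eef_rot: [0.157, 0.988, -0.0, -0.003]
contact_force: [-0.1, -0.1, -0.8]
opening: 0.656
```

```bash
python3 - <<'E'
from h import *
yd=np.array([np.cos(np.radians(72)),np.sin(np.radians(72)),0])
go([.464,-.314,.145],frame(yd,[0,0,-1]))
E
```

```text
clock 18.28 pos [ 0.463  -0.3132  0.168 ] q [ 0.68  0.75 -0.28  1.85  0.35  0.6   1.43] op 0.656 F [-0.1 -0.1 -0.8]
shift mm [-1.3 -0.4 23. ] 0.023 turn [-0.09 -0.28 -0.11]
```

>>> {"op": "send_rows", "data": {"moves": [-0.001, -0.0004, 0.008, 0, 0, 0, -0.0013, -0.0004, 0.016, -0.1, -0.3, -0.1, -0.0013, -0.0004, 0.0215, -0.1, -0.3, -0.1, -0.0013, -0.0004, 0.0227, -0.1, -0.3, -0.1, -0.0013, -0.0004, 0.0227, -0.1, -0.3, -0.1]}}

```text
clock: 18.7
tool_pos: [0.4639, -0.314, 0.1452]
eef_rot: [0.157, 0.988, 0.0, 0.0]
contact_force: [0.1, 0.4, -0.6]
opening: 0.649
```

>>> {"op": "send_rows", "data": {"moves": [0, 0, 0, 0, 0, 0, 0, 0, 0, 0, 0, 0, 0, 0, 0, 0, 0, 0, 0, 0, 0, 0, 0, 0, 0, 0, 0, 0, 0, 0], "claw": 1, "grip_force": 40}}

```text
clock: 19.12
tool_pos: [0.464, -0.3141, 0.1454]
eef_rot: [0.157, 0.988, 0.0, 0.0]
contact_force: [-0.8, -1.2, -0.2]
opening: 0.296
```

>>> {"op": "send_rows", "data": {"moves": [0, 0, 0, 0, 0, 0, 0, 0, 0, 0, 0, 0, 0, 0, 0, 0, 0, 0, 0, 0, 0, 0, 0, 0, 0, 0, 0, 0, 0, 0]}}

```text
clock: 19.53
tool_pos: [0.4644, -0.3131, 0.1455]
eef_rot: [0.156, 0.988, 0.001, 0.0]
contact_force: [0.4, 4.0, 2.4]
opening: 0.157
```

```bash
python3 - <<'E'
from h import *
yd=np.array([np.cos(np.radians(72)),np.sin(np.radians(72)),0])
go(np.array([.464,-.314,.145])+.035*yd,frame(yd,[0,0,-1]))
E
```

```text
clock 19.53 pos [ 0.4644 -0.3131  0.1455] q [ 0.67  0.78 -0.27  1.86  0.36  0.54  1.42] op 0.157 F [0.4 4.  2.4]
shift mm [ 0.1 34.   0.5] 0.034 turn [0.08 0.03 0.04]
```

>>> {"op": "send_rows", "data": {"moves": [0, 0, 0, 0, 0, 0, 0, 0, 0, 0, 0, 0, 0, 0, 0, 0, 0, 0, 0, 0, 0, 0, 0, 0, 0, 0, 0, 0, 0, 0]}}

```text
clock: 19.95
tool_pos: [0.4644, -0.313, 0.1455]
eef_rot: [0.156, 0.988, 0.001, 0.0]
contact_force: [-0.6, 2.8, 1.2]
opening: 0.151
```

>>> {"op": "send_rows", "data": {"moves": [0, 0, 0, 0, 0, 0, 0, 0, 0, 0, 0, 0, 0, 0, 0, 0, 0, 0, 0, 0, 0, 0, 0, 0, 0, 0, 0, 0, 0, 0]}}

```text
clock: 20.37
tool_pos: [0.4644, -0.3131, 0.1455]
eef_rot: [0.156, 0.988, 0.001, 0.0]
contact_force: [0.3, 2.7, 2.1]
opening: 0.156
```

```bash
python3 - <<'E'
from h import *
yd=np.array([np.cos(np.radians(72)),np.sin(np.radians(72)),0])
go(np.array([.4645,-.3127,.145])+.035*yd,frame(yd,[0,0,-1]))
E
```

```text
clock 20.37 pos [ 0.4644 -0.3131  0.1455] q [ 0.67  0.78 -0.27  1.86  0.36  0.54  1.42] op 0.156 F [0.3 2.7 2.1]
shift mm [-0.  35.4  0.5] 0.035 turn [0.08 0.03 0.03]
```

>>> {"op": "send_rows", "data": {"moves": [0, 0.003, 0, 0, 0, 0, 0, 0.007, 0, 0, 0, 0, 0, 0.011, 0, 0, 0, 0, 0, 0.015, 0, 0, 0, 0, 0, 0.018, 0, 0, 0, 0]}}

```text
clock: 20.78
tool_pos: [0.4695, -0.2972, 0.1455]
eef_rot: [0.157, 0.988, -0.0, 0.0]
contact_force: [-1.0, -6.6, -0.9]
opening: 0.153
```

```bash
python3 - <<'E'
from h import *
yd=np.array([np.cos(np.radians(72)),np.sin(np.radians(72)),0])
go(np.array([.4644,-.3130,.1455])+.035*yd,frame(yd,[0,0,-1]))
E
```

```text
clock 20.78 pos [ 0.4695 -0.2972  0.1455] q [ 0.63  0.78 -0.26  1.88  0.36  0.53  1.39] op 0.153 F [-1.  -6.6 -0.9]
shift mm [-0.  18.4 -0. ] 0.018 turn [-0.05  0.03 -0.04]
```

>>> {"op": "send_rows", "data": {"moves": [0, 0.005, 0, 0, 0, 0, 0, 0.01, 0, 0, 0, 0, 0, 0.015, 0, 0, 0, 0, 0, 0.0185, 0, 0, 0, 0, 0, 0.019, 0, 0, 0, 0]}}

```text
clock: 21.2
tool_pos: [0.4748, -0.2809, 0.1455]
eef_rot: [0.157, 0.988, -0.002, -0.0]
contact_force: [-2.4, -7.0, -0.7]
opening: 0.157
```

```bash
python3 - <<'E'
from h import *
yd=np.array([np.cos(np.radians(72)),np.sin(np.radians(72)),0])
go(np.array([.4644,-.3130,.1455])+.035*yd,frame(yd,[0,0,-1]))
E
```

```text
clock 21.2 pos [ 0.4748 -0.2809  0.1455] q [ 0.6   0.77 -0.25  1.89  0.36  0.52  1.36] op 0.157 F [-2.4 -7.  -0.7]
shift mm [ 0.   1.3 -0. ] 0.001 turn [-0.24  0.03 -0.1 ]
```

>>> {"op": "send_rows", "data": {"moves": [0, 0.001, 0, 0, 0, 0, 0, 0.0024, 0, 0, 0, 0, 0, 0.0024, 0, 0, 0, 0, 0, 0.0024, 0, 0, 0, 0, 0, 0.0024, 0, 0, 0, 0]}}

```text
clock: 21.62
tool_pos: [0.4748, -0.2811, 0.1455]
eef_rot: [0.158, 0.987, -0.004, -0.0]
contact_force: [-1.4, -7.8, -0.5]
opening: 0.154
```

```bash
python3 - <<'E'
from h import *
from plant import imaging
yd=np.array([np.cos(np.radians(72)),np.sin(np.radians(72)),0])
go(np.array([.4644,-.3130,.1455])+.035*yd,frame(yd,[0,0,-1]))
for k in('wrist','scene','top'):
    p=imaging.snapshot(k); pickle.dump(p,open(f'{k}6.pkl','wb'))
    im=p['image'][:,:,::-1]
    if k=='scene': im=im[150:280,110:290]
    if k=='top': im=im[150:250,260:390]
    cv2.imwrite(f'pics/{k}6.png',cv2.resize(im,(800,600),interpolation=cv2.INTER_CUBIC))
go(np.array([.4644,-.3130,.1455])+.035*yd,frame(yd,[0,0,-1]))
E
```

```text
clock 21.62 pos [ 0.4748 -0.2811  0.1455] q [ 0.59  0.77 -0.24  1.89  0.36  0.52  1.35] op 0.154 F [-1.4 -7.8 -0.5]
shift mm [ 0.   1.4 -0. ] 0.001 turn [-0.44  0.04 -0.22]
clock 21.77 pos [ 0.4748 -0.281   0.1455] q [ 0.59  0.77 -0.24  1.89  0.36  0.52  1.35] op 0.155 F [-1.6 -7.2 -0.4]
shift mm [ 0.   1.4 -0. ] 0.001 turn [-0.44  0.04 -0.22]
```

View pics/wrist6.png

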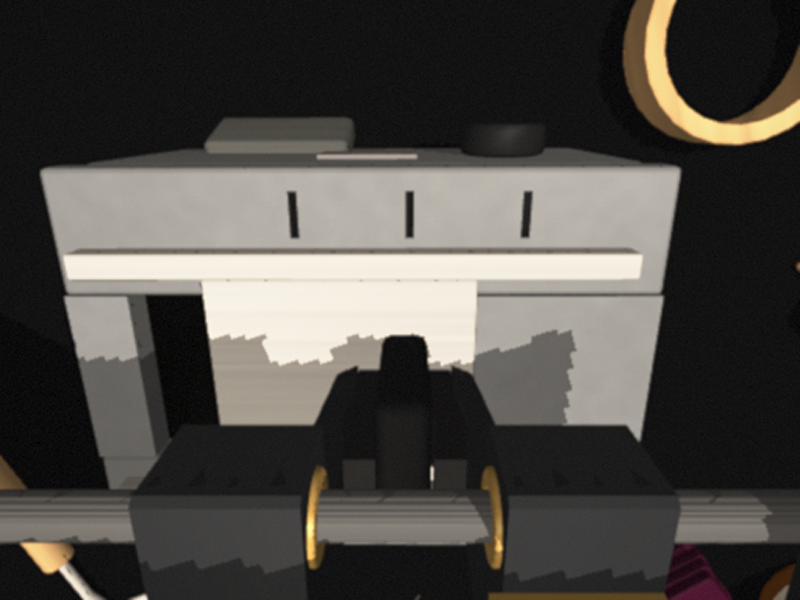

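View pics/scene6.png

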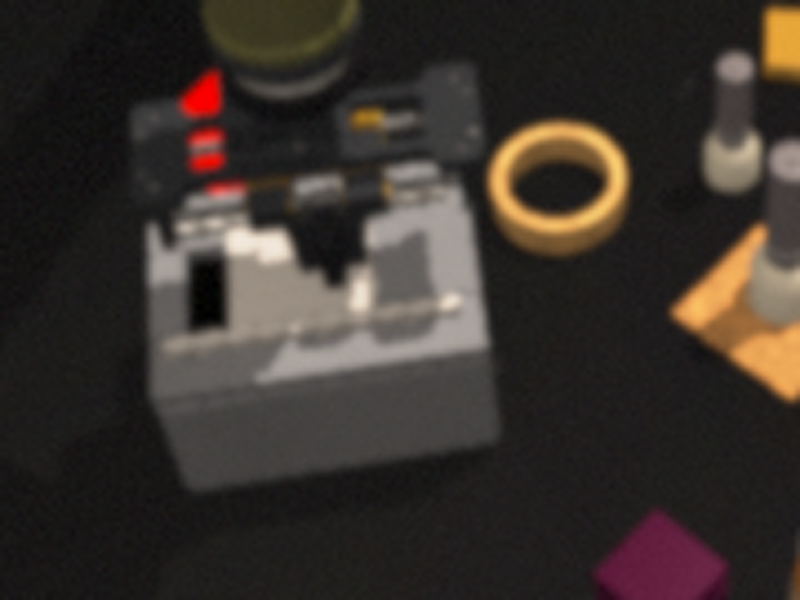

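```bash
python3 - <<'E'
from h import *
a=np.radians(72); yd=np.array([np.cos(a),np.sin(a)]); xd=np.array([np.sin(a),-np.cos(a)]); c=np.array([.4700,-.2945])
for k in('wrist5','wrist6'):
    p=pickle.load(open(k+'.pkl','rb')); K=p['mtx']; Rm=R.from_rotvec(np.ravel(p['rvec'])).as_matrix(); t=np.ravel(p['tvec']); C=-Rm.T@t
    def prof(x,z,ys):
        P=np.c_[c+np.outer(ys,yd)+x*xd,np.full(len(ys),z)]
        u=proj(p,P).astype(np.float32)
        g=cv2.cvtColor(p['image'],cv2.COLOR_RGB2GRAY)
        return cv2.remap(g,u[:,0].reshape(1,-1),u[:,1].reshape(1,-1),cv2.INTER_LINEAR)[0].astype(float)
    ys=np.arange(-.09,.09,.00025)
    # marks
    G=np.mean([prof(x,.110,ys) for x in np.arange(-.060,-.050,.001)],0)
    g=cv2.GaussianBlur(G.reshape(1,-1),(0,0),2)[0]
    i=[j for j in range(5,len(g)-5) if g[j]==g[j-5:j+6].min() and g[j]<np.median(g)-25 and abs(ys[j])<.06]
    print(k,'marks y',(ys[i]*1e3).round(1))
    G=np.mean([prof(x,.114,ys) for x in np.arange(-.034,-.029,.001)],0); d=np.gradient(cv2.GaussianBlur(G.reshape(1,-1),(0,0),3)[0])
    print('  plate edges: rise',(ys[np.argmax(d)]*1e3).round(1),'fall',(ys[np.argmin(d)]*1e3).round(1))
    W=cloud(p); w=W[(W[...,2]>.13)&(W[...,2]<.17)]; uv=np.c_[(w[:,:2]-c)@xd,(w[:,:2]-c)@yd]; s=(uv[:,0]<-.012)&(uv[:,0]>-.03)&(abs(uv[:,1])<.05)
    print('  tab y',s.sum(),(np.percentile(uv[s,1],[3,50,97])*1e3).round(1))
E
```

```text
wrist5 marks y [-20.7  14.3  49.3]
  plate edges: rise -83.0 fall 1.3
  tab y 461 [-27.2 -20.7 -14.4]
wrist6 marks y [-20.7  14.3  49.3]
  plate edges: rise -49.7 fall 34.8
  tab y 1723 [ 6.3 12.7 19.1]
```

The shutter is at 33.4 mm against the marks (tab at y' 12.7, half mark at 14.3). It needs another 1.5 mm, plus some allowance for the arm's give.

>>> {"op": "send_rows", "data": {"moves": [0, 0.002, 0, -0.3, 0, 0, 0, 0.004, 0, -0.7, 0, -0.2, 0, 0.004, 0, -0.7, 0, -0.2, 0, 0.004, 0, -0.7, 0, -0.2, 0, 0.004, 0, -0.7, 0, -0.2]}}

```text
clock: 22.18
tool_pos: [0.4751, -0.28, 0.1455]
eef_rot: [0.158, 0.987, 0.0, 0.0]
contact_force: [-1.7, -8.8, -0.4]
opening: 0.158
```

```bash
cat > m.py <<'E'
from h import *
from plant import imaging
a=np.radians(72); yd=np.array([np.cos(a),np.sin(a)]); xd=np.array([np.sin(a),-np.cos(a)]); c=np.array([.4700,-.2945])
go(np.r_[np.array([.4644,-.3130])+.035*yd,.1455],frame(np.r_[yd,0],[0,0,-1]))
p=imaging.snapshot('wrist')
def prof(x,z,ys):
    P=np.c_[c+np.outer(ys,yd)+x*xd,np.full(len(ys),z)]
    u=proj(p,P).astype(np.float32); g=cv2.cvtColor(p['image'],cv2.COLOR_RGB2GRAY)
    return cv2.remap(g,u[:,0].reshape(1,-1),u[:,1].reshape(1,-1),cv2.INTER_LINEAR)[0].astype(float)
ys=np.arange(-.09,.09,.00025)
G=np.mean([prof(x,.110,ys) for x in np.arange(-.060,-.050,.001)],0)
g=cv2.GaussianBlur(G.reshape(1,-1),(0,0),2)[0]
i=[j for j in range(5,len(g)-5) if g[j]==g[j-5:j+6].min() and g[j]<np.median(g)-25 and abs(ys[j])<.06]
G=np.mean([prof(x,.114,ys) for x in np.arange(-.034,-.029,.001)],0); d=np.gradient(cv2.GaussianBlur(G.reshape(1,-1),(0,0),3)[0])
W=cloud(p); w=W[(W[...,2]>.13)&(W[...,2]<.17)]; uv=np.c_[(w[:,:2]-c)@xd,(w[:,:2]-c)@yd]; s=(uv[:,0]<-.012)&(uv[:,0]>-.03)&(abs(uv[:,1])<.05)
print('marks',(ys[i]*1e3).round(1),'edges',(ys[np.argmax(d)]*1e3).round(1),(ys[np.argmin(d)]*1e3).round(1),'tab',(np.percentile(uv[s,1],[3,50,97])*1e3).round(1))
E
python3 m.py
```

```text
clock 22.18 pos [ 0.4751 -0.28    0.1455] q [ 0.6   0.77 -0.25  1.89  0.36  0.52  1.36] op 0.158 F [-1.7 -8.8 -0.4]
shift mm [ 0.   0.3 -0. ] 0.0 turn [ 0.04  0.05 -0.15]
marks [-20.7  14.3  49.3] edges -48.5 36.0 tab [ 7.4 13.8 20.1]
```

>>> {"op": "send_rows", "data": {"moves": [0, 0.003, 0, -0.3, 0, -0.1, 0, 0.0034, 0, -0.3, 0, -0.1, 0, 0.0034, 0, -0.3, 0, -0.1, 0, 0.0034, 0, -0.3, 0, -0.1, 0, 0.0034, 0, -0.3, 0, -0.1]}}

```text
clock: 22.65
tool_pos: [0.4752, -0.2798, 0.1455]
eef_rot: [0.158, 0.987, 0.001, 0.001]
contact_force: [-1.3, -8.0, -0.9]
opening: 0.155
```

```bash
python3 m.py
```

```text
clock 22.65 pos [ 0.4752 -0.2798  0.1455] q [ 0.6   0.77 -0.25  1.89  0.36  0.52  1.36] op 0.155 F [-1.3 -8.  -0.9]
shift mm [0.  0.1 0. ] 0.0 turn [ 0.08  0.05 -0.18]
marks [-20.7  14.3  49.3] edges -48.2 36.3 tab [ 7.6 14.  20.4]
```

```bash
python3 - <<'E'
from h import *
from plant import imaging
p=imaging.snapshot('top'); im=p['image'][:,:,::-1]; cv2.imwrite('pics/top7.png',cv2.resize(im,(800,600),interpolation=cv2.INTER_CUBIC))
p=imaging.snapshot('scene'); W=cloud(p); w=W[(np.hypot(W[...,0]-.551,W[...,1]+.0145)<.03)&(W[...,2]>.128)&(W[...,2]<.15)]
print('scanner top',len(w),w.mean(0))
E
python3 m.py
```

```text
scanner top 81 [ 0.55312986 -0.0145214   0.13331809]
clock 22.8 pos [ 0.4752 -0.2798  0.1455] q [ 0.6   0.77 -0.25  1.89  0.36  0.52  1.36] op 0.154 F [-2.3 -7.9 -1. ]
shift mm [0.  0.1 0. ] 0.0 turn [ 0.08  0.06 -0.18]
marks [-20.7  14.3  49.3] edges -48.2 36.3 tab [ 7.6 14.  20.4]
```

View pics/top7.png

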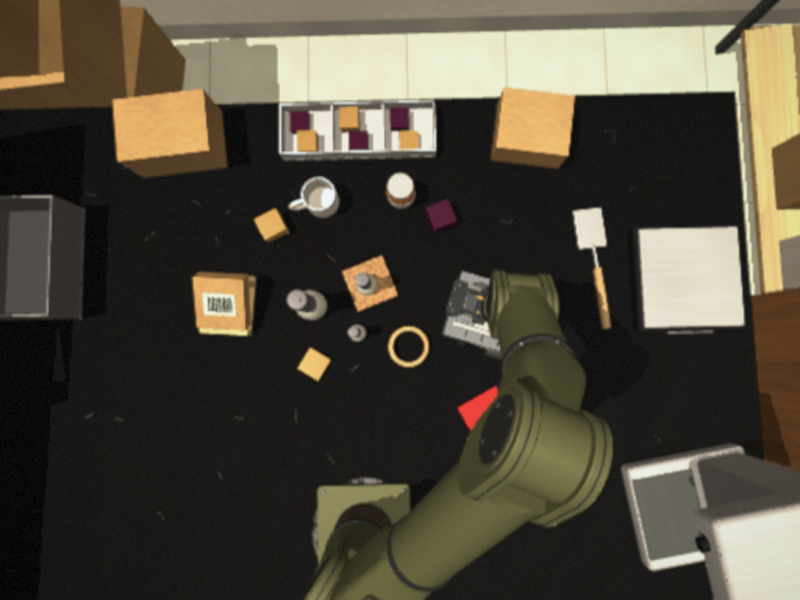

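In the top view nothing else has moved: the scanner is on its pad at (367,283), the tape at (408,347), and the cup, jar and stacks are where they started. The shutter hold is steady, so I'm handing in.

```bash
python3 -c "
from plant import r; print(r.finish_job())"
```

```text
the job is handed in; nothing more can be done
None
```

The job is done and handed in at about 23 s of the 72 s allowed. No verdict is reported.

- **Scan:** I held the middle-sized scanner, the one on the cork pad, over the label for about 2 s. The window was about 65 mm away and within about 2 mm of the label's middle. It was at most about 0.5° off square.
- **Put back:** The scanner stands upright and released on the cork pad, about 7 mm from the pad's middle. I lowered it until it touched, pressing with 5.7 N, and then let go.
- **Shutter:** I pinched the tab with the grip set to 40 N and left it held there. The last check put it 34.7 mm (tab middle) to 34.9–35 mm (arm position, plate edges) open, where half travel is 35 mm. It was steady under the spring's force of about 8 N.
- **Other things:** They looked unmoved in the last top view; the part of the counter under the arm was hidden.

Two things were off along the way. The shutter first stopped about 1.5 mm short because the arm gave under the spring, which I corrected. The rough label-centre estimate from the scene camera also differed by about 3 mm from the others, so I went with the top-camera and outline values; the wrist camera later agreed with them.

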